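# Fetch the glass boss from behind the containers

## Task

Move the three containers (jar, tin and bottle) out of the wooden tray onto the cork mat, then take the round black glass boss from the back of the tray and set it in the middle of the empty round field of the mosaic panel. After that put each container back in the tray where it stood at the start. Keep the containers upright, set everything down rather than dropping it, and do not push the green sanding block about.

Things in the scene. Friction and masses are not known exactly. Their poses are not given: they have to be found in the camera images.
- jar: Loose round jar of white plastic with an off-white lid, 52 mm diameter, 78 mm high (straight wall up to 60 mm, the lid above it 53 mm wide); about 0.2 kg. It stands upright in the tray in one of three places round the boss (front, left or right of it; which of the three containers has which place varies); its origin is the centre of its underside, z up.
- tin: Loose square metal tin, plain bare metal, 46 x 46 mm in plan with sides along its x and y, 82 mm high with a lid (47 mm wide, from 66 mm up) and a small round disc on top; about 0.22 kg. Stands upright in another of the three places, its sides within about 9 degrees of the tray's; its origin is the centre of its underside, z up.
- bottle: Loose slim round bottle of grey plastic with a thin white nozzle, 40 mm diameter up to 66 mm, 92 mm high with the nozzle; about 0.14 kg. Stands upright in the remaining place; its origin is the centre of its underside, z up.
- boss: Loose round boss of black glass, a thick disc 52 mm in diameter with straight sides 22 mm high and a low domed top (30 mm in all); about 0.13 kg. Lies flat on the tray floor in the middle of the tray's far half, with the containers close round it (gaps of about 10 to 25 mm) so that a gripper cannot get down to it before they are moved; its origin is the centre of its underside, z up.
- sanding_block: Loose green sanding block, 50 x 40 x 22 mm, lying in the near right corner of the tray; it is to stay there; its origin is the centre of its underside, z up.
- tray: Fixed wooden tray, 220 x 220 mm, rim 30 mm high, walls 8 mm, inner floor 8 mm up. Origin: centre of its underside; x away from the robot (within 12 degrees), y left. Container places in its frame (mm, within 5): front (-32, 0), left (45, 67), right (45, -67); boss (45, 0). A loose white tile stub, 10 mm high, lies in its near left corner. Tray, mat and panel stand side by side in any order.
- mat: Fixed square cork mat, 200 x 200 x 6 mm, empty; origin at the centre of its underside, its sides along its x and y (top at z = 6 mm).
- panel: Fixed white mosaic panel, 200 x 200 x 12 mm, black edge and black corner pieces; its centre is the empty white round field, bounded by a ring of black tesserae (inner diameter 76 mm, outer about 104 mm, standing 4 mm above the board); a loose black offcut 8 mm thick lies on its far left corner. Origin: centre of its underside.
- field (a point): The middle of the panel's empty round field, on the board's surface (12 mm above the table), where the boss is to lie.
There are look-alikes about, which are no part of the job. What is shaped like the jar but purple is not meant. Of the things shaped like the boss, the black one is meant.

How it is judged:
On the way, in this order (a step that is already met when the one before it is completed fails the run):
1. jar, tin and bottle all stand released and upright on the cork mat while the boss still lies in the tray (x of jar in the frame of mat between -0.1 and 0.1 m and y of jar in the frame of mat between -0.1 and 0.1 m and z of each of jar, tin, bottle in the frame of mat below 0.012 m and linear speed of each of jar, tin, bottle below 0.03 m/s and angle between each of jar, tin, bottle's own z axis and vertical below 0.12 rad and contact force between the fingers and jar below 0.1 N and x of tin in the frame of mat between -0.1 and 0.1 m and y of tin in the frame of mat between -0.1 and 0.1 m and contact force between the fingers and tin below 0.1 N and x of bottle in the frame of mat between -0.1 and 0.1 m and y of bottle in the frame of mat between -0.1 and 0.1 m and contact force between the fingers and bottle below 0.1 N and distance of boss from where it was at the start of the episode below 0.03 m), for 0.2 s.
2. the boss lies released in the middle of the round field (horizontal distance between boss and field below 0.012 m and z of boss in the frame of field below 0.004 m and linear speed of boss below 0.03 m/s and angle between boss's own z axis and vertical below 0.12 rad and contact force between the fingers and boss below 0.1 N), for 0.2 s.
At the end, for the whole second after the job is handed in: The boss lies flat within 12 mm of the middle of the panel's round field; jar, tin and bottle each stand upright in the tray within 15 mm of where they stood at the start (turning about the vertical does not matter); all is released and at rest (all of step 2 and distance of each of jar, tin, bottle from where it was at the start of the episode below 0.015 m and linear speed of each of jar, tin, bottle below 0.03 m/s and angle between each of jar, tin, bottle's own z axis and vertical below 0.12 rad and contact force between the fingers and jar below 0.1 N and contact force between the fingers and tin below 0.1 N and contact force between the fingers and bottle below 0.1 N); the robot touches nothing.
It fails at once if a container is tipped by more than 35 degrees (angle between any of jar, tin, bottle's own z axis and vertical above 0.61 rad).
It fails at once if the boss or a container is let go or falls with its underside more than 45 mm above the table ((height (world z) of jar above 0.045 m and contact force between the fingers and jar below 0.02 N) or (height (world z) of tin above 0.045 m and contact force between the fingers and tin below 0.02 N) or (height (world z) of bottle above 0.045 m and contact force between the fingers and bottle below 0.02 N) or (height (world z) of boss above 0.045 m and contact force between the fingers and boss below 0.02 N)).
It fails at once if the sanding block is pushed more than 25 mm (distance of sanding_block from where it was at the start of the episode above 0.025 m).
It also fails if it takes over 147 s, if anything falls off the work surface, if the arm or the gripper's body presses on something with over 40 N, if the wrist force passes 120 N, or if a joint passes its speed limit or range.

## Robot

A 6-joint arm with a two-finger parallel gripper is mounted at the origin on the work surface. World frame = base frame: x ahead of the robot, y to its left, z up, the work surface at z = 0. Lengths are in m, angles in rad, forces in N, time in s.
With the tool pointing down it reaches from about 0.425 to 0.95 m from the base axis. Payload 3.5 kg.
Tool frame: the origin (TCP) lies on the centre line of the jaws, within the pads' length; the fingertips stand 14 mm ahead of it and the grasp point (between the pads) lies 5 mm behind it (tips_ahead is the distance from the TCP to the fingertips, in m); y points along the fingers, z is the direction in which the jaws open and shut, and the axes are right-handed (so a half turn about y gives the same grasp; the last joint's range is limited). The gripper opens to 85 mm and grips with 20 to 120 N. Pads are 22 mm wide; open, the fingers measure 114 mm over their backs; the gripper's body (76 mm by 85 mm) begins 54 mm behind the grasp point. The pads swing forward as they close: fully open they stand 13 mm farther back than shut.
Start: joints at [-1.315, 0.286, 1.577, -0, 1.279, -0.15], TCP at [0.266, -0.62, 0.21] pointing down, gripper open.
Joint ranges: [-2.77, 2.77], [-0.9, 2.22], [0.21, 2.48], [-1.53, 4.67], [0.24, 2.81], [-2.84, 2.84]. Speed limits (rad/s): [2.79, 2.79, 3.14, 3.14, 3.14, 3.14].

## Interface

Orientations are given as a unit quaternion [x, y, z, w].
In Python, from plant import get_state, read_camera, sign_off, tips_ahead gives the robot as it stands.
- The arm moves only by the tool send_rows, never from a script. Its argument "plan" is a list of rows, each a list of 2 entries, a list of its own where there are three numbers: the shift along the tool's x, y, z in units of 12 cm (1.0 is 12 cm), then the turn, a rotation vector about the tool's x, y, z in units of 360 degrees (1.0 is 360 degrees). In form: [[[tx, ty, tz], [rx, ry, rz]], ...]. A call has 1 to 12 rows; each row shifts and turns the commanded pose from where the row before left it, along the tool's axes as they then stand; what a row does not reach is not made up. A row lasts 1/10 s, in which the tool goes at most 50 mm and 8.59 degrees, less where a joint would pass 70% of its speed; a pose out of reach is approached as far as the arm can. A call with a number of a shift or a turn outside -1 to 1 is refused whole. A call with a gripper value outside its range is refused whole. "gripper" is the closure, from 0 (fully open) to 1 (shut), set as the call begins (left out, the last holds). The fingers move at their own pace and stop on an object; "grip_force" is the grip in N (left out, the last holds). Time passes only in rows, so rows that do not move let the fingers close. It gives the time, the measured TCP pose, the force and the opening at its end, in the units of the state.
- get_state(): the state, without advancing time (a new reading comes with each control period).
- read_camera(name): name is "scene" or "side" or "wrist"; returns a dict with "img" (480x640x3 uint8, blue, green, red), "fx", "fy", "cx", "cy" (pixels), "D" ([k1, k2, p1, p2, k3] as OpenCV has them; the pictures are not rectified), "world_from_camera" (4x4, takes a point from camera to world coordinates); the wrist camera has in their place "mount" (4x4, takes a point from camera to tool coordinates, whose origin is the TCP and whose axes are the tool frame's). Camera axes: x right, y down, z forward; pixel columns grow to the right and rows downward; lengths in m; the calibration is good to about 2 mm. A picture is of the moment at which its call begins: read the wrist's pose just before it. There is no depth.
- sign_off(): hands the job in, once; it reports no verdict.
The state is a dict: "time": time; "qpos": joint angles; "dq": joint speeds; "joint_efforts": joint torques, N m; "eef_pos": TCP position; "tcp_rot": TCP orientation; "contact_force": force on the tool from outside, world axes, zero at the start; "wrist_torque": the same for the moment, N m; "opening": opening from 0.0 (shut) to 1.0 (fully open).
Only numpy, scipy, OpenCV 4.12 (cv2) and the standard library are available. Lean on these libraries where they do the work, as an engineer would, in place of code of your own. Each camera call takes 0.05 s, during which the arm holds its last target. There are 200 camera calls.

## Working session

There is one attempt and no reset: what is moved stays moved. The work goes in short steps, Python scripts to look and compute and a tool call to move; the robot and the scene stay as the last step left them, time stands still between calls to the robot, and variables do not carry over. Pictures are saved under pics/ and viewed, about 12 in all and at most 16, crops included, and the job is handed in when it is done.

Besides the shell and the picture viewer there is one more tool, called after "Emit:" as name([rows], argument=value, ...), one row to a line, values as JSON. send_rows: Moves the arm, as the interface text tells. Its arguments: {"type":"object","properties":{"plan":{"type":"array"},"gripper":{"type":"number"},"grip_force":{"type":"number"}},"required":["plan"]}

```bash
mkdir -p pics
python3 - <<'E'
from plant import *
import cv2,numpy as np
s=get_state();print(s)
print(tips_ahead)
for n in("scene","side"):
    c=read_camera(n);cv2.imwrite(f"pics/{n}0.png",c["img"]);print({k:np.round(v,4).tolist() for k,v in c.items() if k!="img"})
c=read_camera("wrist");print(np.round(c["mount"],4).tolist(),c["fx"],c["D"])
E
```

```text
{'time': 0.0, 'qpos': array([-1.31503672e+00,  2.87172961e-01,  1.57820486e+00,  1.77369706e-05,
        1.27862759e+00, -1.49993025e-01]), 'dq': array([-0.00023478, -0.0011182 ,  0.00010716,  0.00078839,  0.0001143 ,
       -0.00065888]), 'joint_efforts': array([ 8.90534757e-04, -4.05981266e+01, -2.92626268e+01, -5.84096688e-05,
        5.84123700e-03,  9.07736990e-06]), 'eef_pos': array([ 0.26627958, -0.61946812,  0.20862732]), 'tcp_rot': array([-0.14251039,  0.69345682, -0.69175249,  0.14243219]), 'contact_force': array([ 1.24531726,  0.03329343, -0.32341241]), 'wrist_torque': array([-0.0395957 ,  0.02131122,  0.01310659]), 'opening': 0.9995220744480952}
0.014
{'fx': 602.5125, 'fy': 602.5125, 'cx': 321.8761, 'cy': 233.5394, 'D': [0.0266, 0.0, 0.0, 0.0, 0.0], 'world_from_camera': [[0.2409, 0.5937, -0.7678, 1.58], [0.9705, -0.1567, 0.1833, -0.274], [-0.0115, -0.7893, -0.6139, 0.9099], [0.0, 0.0, 0.0, 1.0]]}
{'fx': 497.6196, 'fy': 497.6196, 'cx': 304.9626, 'cy': 228.7793, 'D': [-0.0799, 0.0, 0.0, 0.0, 0.0], 'world_from_camera': [[-0.9055, -0.2828, 0.3163, 0.2159], [-0.4243, 0.5888, -0.688, 0.6641], [0.0083, -0.7572, -0.6532, 0.6708], [0.0, 0.0, 0.0, 1.0]]}
[[0.0004, 0.9615, 0.2747, -0.0677], [0.0005, -0.2747, 0.9615, -0.163], [1.0, -0.0002, -0.0006, -0.0001], [0.0, 0.0, 0.0, 1.0]] 344.7352445499601 [-0.02884721  0.          0.          0.          0.        ]
```

View pics/scene0.png

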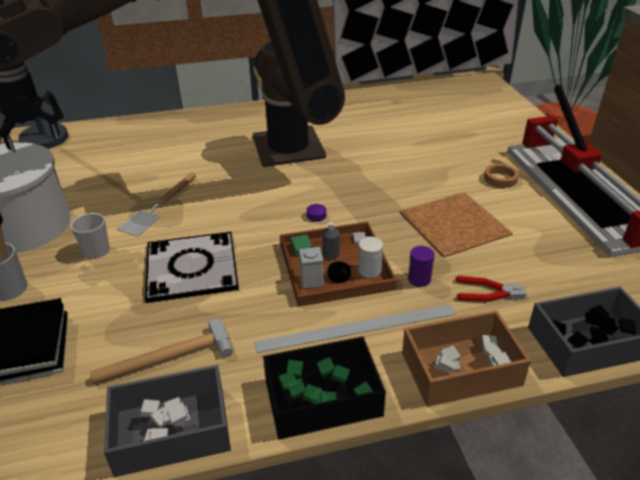

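View pics/side0.png

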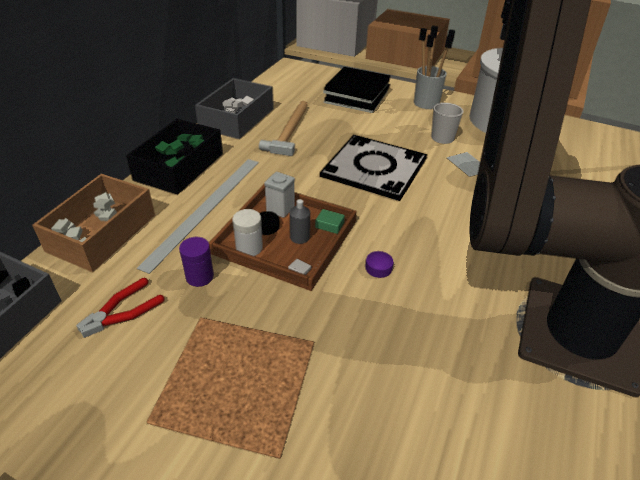

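The scene view shows the jar (371,243) in the left place, the tin (312,253) on the right, the bottle (331,230) in front, and the boss at (339,270). The mat is at (456,222) and the panel ring at (191,263). The side view agrees. A purple jar stands close to the tray.

```bash
cat > h.py <<'E'
from plant import *
import cv2,numpy as np
from scipy.spatial.transform import Rotation as R
def cam(n):
    s=get_state();c=read_camera(n)
    if n=="wrist":
        T=np.eye(4);T[:3,:3]=R.from_quat(s["tcp_rot"]).as_matrix();T[:3,3]=s["eef_pos"];c["world_from_camera"]=T@c["mount"]
    c["K"]=np.array([[c["fx"],0,c["cx"]],[0,c["fy"],c["cy"]],[0,0,1]]);return c
def px2w(c,uv,z):
    p=cv2.undistortPoints(np.float64(uv).reshape(-1,1,2),c["K"],np.array(c["D"]))[:,0]
    W=c["world_from_camera"];d=np.c_[p,np.ones(len(p))]@W[:3,:3].T;o=W[:3,3]
    return o+d*((np.asarray(z)-o[2])/d[:,2])[:,None]
def w2px(c,P):
    M=np.linalg.inv(c["world_from_camera"])
    return cv2.projectPoints(np.float64(P).reshape(-1,1,3),cv2.Rodrigues(M[:3,:3])[0],M[:3,3],c["K"],np.array(c["D"]))[0][:,0]
E
python3 - <<'E'
from h import *
names="matA matB matC matD ring jar tin bottle boss tr1 tr2 tr3 tr4 purple".split()
z=[.006]*4+[.014,.086,.09,.1,.038]+[.03]*4+[.078]
sc=[(402,212),(464,195),(511,230),(447,252),(191,263),(371,243),(312,252),(331,227),(339,267),(279,238),(373,223),(394,287),(295,302),(421,253)]
sd=[(280,451),(314,344),(203,320),(152,421),(376,162),(247,216),(280,179),(300,203),(266,221),(0,0),(0,0),(0,0),(266,189),(195,245)]
a=px2w(cam("scene"),sc,z);b=px2w(cam("side"),sd,z)
for n,p,q in zip(names,a,b):print(n,p.round(3),q.round(3))
E
```

```text
matA [0.415 0.215 0.006] [0.372 0.398 0.006]
matB [0.384 0.399 0.006] [0.404 0.216 0.006]
matC [0.554 0.446 0.006] [0.593 0.253 0.006]
matD [0.593 0.262 0.006] [0.556 0.439 0.006]
ring [ 0.49  -0.322  0.014] [ 0.484 -0.325  0.014]
jar [0.61  0.067 0.086] [0.611 0.062 0.086]
tin [ 0.612 -0.065  0.09 ] [ 0.608 -0.065  0.09 ]
bottle [ 0.549 -0.007  0.1  ] [0.532 0.    0.1  ]
boss [ 0.616 -0.006  0.038] [0.602 0.01  0.038]
tr1 [ 0.47  -0.113  0.03 ] [ 2.502 -0.874  0.03 ]
tr2 [0.471 0.119 0.03 ] [ 2.502 -0.874  0.03 ]
tr3 [0.699 0.093 0.03 ] [ 2.502 -0.874  0.03 ]
tr4 [ 0.69  -0.121  0.03 ] [ 0.659 -0.094  0.03 ]
purple [0.66  0.164 0.078] [0.659 0.163 0.078]
```

```bash
cat >> h.py <<'E'
def go(pos,jawdir=None):
    """print what is left: turn about tool y (units), shift in tool axes after the turn (units of 12cm)"""
    s=get_state();r=R.from_quat(s["tcp_rot"]);M=r.as_matrix();t=0
    if jawdir is not None:
        z=M[:,2];a=np.arctan2(jawdir[1],jawdir[0])-np.arctan2(z[1],z[0])
        a=(a+np.pi/2)%np.pi-np.pi/2
        t=-a; print("turn y units",round(t/2/np.pi,4),"or",round((t-np.sign(t)*np.pi)/2/np.pi,4))
    M2=M@R.from_rotvec([0,t,0]).as_matrix()
    d=np.array(pos)-s["eef_pos"]
    print("shift units",(M2.T@d/.12).round(3),"world",d.round(4), "pos",s["eef_pos"].round(4))
    # tilt correction to vertical
    y=M[:,1]; print("tilt",(M.T@np.cross(y,[0,0,-1])/2/np.pi).round(5),"q6",s["qpos"][5].round(3),"q1",s["qpos"][0].round(3),"t",round(s["time"],2),"op",s["opening"])
E
python3 - <<'E'
from h import *
print(R.from_quat(get_state()["tcp_rot"]).as_matrix().round(3))
go([.5,0.0,.32],[1,0])
E
```

```text
[[-0.919 -0.     0.395]
 [-0.395  0.001 -0.919]
 [-0.    -1.    -0.001]]
turn y units -0.1854 or 0.3146
shift units [-5.166 -0.917  1.946] world [0.2336 0.6198 0.1106] pos [ 0.2664 -0.6198  0.2094]
tilt [ 1.8e-04  0.0e+00 -3.0e-05] q6 -0.15 q1 -1.315 t 0.25 op 1.0008768816575024
```

Emit:
send_rows([
  [[-0.19,-0.045,-0.152],[0,0,0]],
  [[-0.19,-0.045,-0.152],[0,0,0]],
  [[-0.19,-0.045,-0.152],[0,0,0]],
  [[-0.19,-0.045,-0.152],[0,0,0]],
  [[-0.19,-0.045,-0.152],[0,0,0]],
  [[-0.19,-0.045,-0.152],[0,0,0]],
  [[-0.19,-0.045,-0.152],[0,0,0]],
  [[-0.19,-0.045,-0.152],[0,0,0]],
  [[-0.19,-0.045,-0.152],[0,0,0]],
  [[-0.19,-0.045,-0.152],[0,0,0]],
  [[-0.19,-0.045,-0.152],[0,0,0]],
  [[-0.19,-0.045,-0.152],[0,0,0]],
])

```text
time: 1.45
eef_pos: [0.4318, -0.3099, 0.275]
tcp_rot: [0.142, -0.693, 0.693, -0.142]
contact_force: [-0.7, -0.4, -0.3]
opening: 0.999
```

Emit:
send_rows([
  [[-0.19,-0.045,-0.152],[0,0,0]],
  [[-0.19,-0.045,-0.152],[0,0,0]],
  [[-0.19,-0.045,-0.152],[0,0,0]],
  [[-0.19,-0.045,-0.152],[0,0,0]],
  [[-0.19,-0.045,-0.152],[0,0,0]],
  [[-0.19,-0.045,-0.152],[0,0,0]],
  [[-0.19,-0.045,-0.152],[0,0,0]],
  [[-0.19,-0.045,-0.152],[0,0,0]],
  [[-0.19,-0.045,-0.152],[0,0,0]],
  [[-0.19,-0.045,-0.152],[0,0,0]],
  [[-0.19,-0.045,-0.152],[0,0,0]],
  [[-0.19,-0.045,-0.152],[0,0,0]],
])

```text
time: 2.65
eef_pos: [0.5968, -0.0008, 0.3397]
tcp_rot: [-0.143, 0.693, -0.693, 0.142]
contact_force: [-0.0, 0.2, 0.9]
opening: 1.0
```

Emit:
send_rows([
  [[0,0,0],[0,0.0162,0]],
  [[0,0,0],[0,0.0162,0]],
  [[0,0,0],[0,0.0162,0]],
  [[0,0,0],[0,0.0162,0]],
  [[0,0,0],[0,0,0]],
  [[0,0,0],[0,0,0]],
  [[0,0,0],[0,0,0]],
])

```text
time: 3.35
eef_pos: [0.5964, -0.002, 0.3396]
tcp_rot: [-0.0, 0.707, -0.707, -0.0]
contact_force: [-0.9, -0.7, 0.6]
opening: 1.0
```

Run:
```python
from h import *
c=cam("wrist");cv2.imwrite("pics/w1.png",c["img"]);go([.6,0,.34],[0,1])
np.save("w1.npy",c["world_from_camera"])
```

```text
turn y units -0.0001 or 0.4999
shift units [-0.03  -0.003 -0.017] world [0.0036 0.002  0.0004] pos [ 0.5964 -0.002   0.3396]
tilt [0.e+00 0.e+00 1.e-05] q6 1.398 q1 -0.173 t 3.4 op 1.0020296804305553
```

View pics/w1.png

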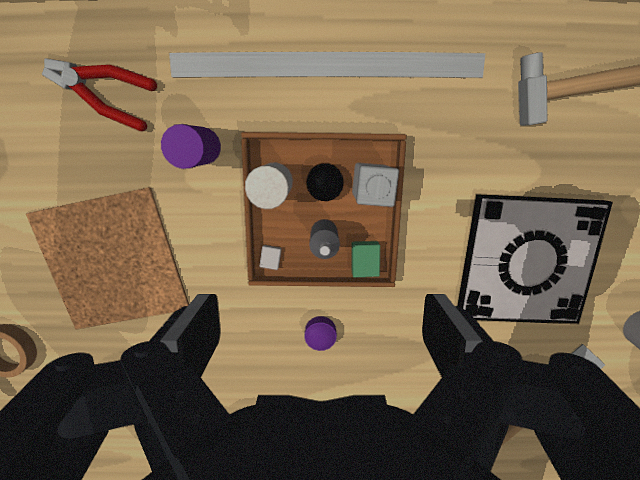

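The wrist view from above shows the tray with the jar top at (269,186), the tin (377,185), the bottle nozzle (325,251) and the boss (325,181). The mat centre is near (111,258) and the ring near (533,263).

Run:
```python
from h import *
c=cam("wrist");im=c["img"];g=cv2.cvtColor(im,cv2.COLOR_BGR2GRAY)
def blob(mask,seed,lab):
    n,L,st,ce=cv2.connectedComponentsWithStats(mask.astype(np.uint8));l=L[seed[1],seed[0]]
    k=np.argwhere(L==l)[:,::-1].astype(np.float32); (u,v),r=cv2.minEnclosingCircle(k);print(lab,(round(u,1),round(v,1)),round(r,1),st[l]);return u,v
jar=blob(g>150,(269,186),"jar");boss=blob(g<45,(325,181),"boss")
# field: white region inside ring
field=blob(g>120,(533,263),"field")
mat=[(27,213),(151,188),(188,304),(77,328)]
P=px2w(c,mat,[.006]*4);print("mat",P.round(3).tolist(),P.mean(0).round(4));
P=px2w(c,[(243,133),(407,135),(395,286),(249,286)],[.03]*4);print("tray",P.round(3).tolist(),P.mean(0).round(4))
P=px2w(c,[(477,195),(611,202),(579,323),(459,320)],[.012]*4);print("panel",P.round(3).tolist(),P.mean(0).round(4))
for n,p,z in[("jar",jar,.086),("boss",boss,.03),("tin",(377.5,185),.09),("bottle",(325,251),.1),("field",field,.014),("purple",(187,147),.078),("block",(366,260),.03)]:print(n,px2w(c,[p],[z])[0].round(4))
tl=[(359,165),(399,167),(395,206),(356,202)]
print("tin lid",px2w(c,tl,[.089]*4).round(4).tolist())
cv2.imwrite("pics/w1c.png",cv2.resize(im[120:300,230:420],None,fx=3.2,fy=3.2,interpolation=cv2.INTER_CUBIC))
```

```text
jar (266.0, 187.0) 21.6 [ 245  166   43   43 1402]
boss (324.2, 181.6) 19.3 [ 306  163   38   38 1129]
field (319.5, 239.5) 399.3 [     0      0    640    480 136038]
mat [[0.563, 0.438, 0.006], [0.599, 0.244, 0.006], [0.414, 0.209, 0.006], [0.369, 0.4, 0.006]] [0.4862 0.3228 0.006 ]
tray [[0.674, 0.1, 0.03], [0.671, -0.116, 0.03], [0.456, -0.113, 0.03], [0.456, 0.105, 0.03]] [ 0.5642 -0.006   0.03  ]
panel [[0.589, -0.227, 0.012], [0.58, -0.428, 0.012], [0.381, -0.421, 0.012], [0.389, -0.223, 0.012]] [ 0.4847 -0.3248  0.012 ]
jar [0.61   0.0637 0.086 ]
boss [ 0.61  -0.007  0.03 ]
tin [ 0.6128 -0.0701  0.09  ]
bottle [ 0.5334 -0.0075  0.1   ]
field [ 5.233e-01 -4.000e-04  1.400e-02]
purple [0.6571 0.1579 0.078 ]
block [ 0.4968 -0.0679  0.03  ]
tin lid [[0.6362, -0.0474, 0.089], [0.6339, -0.0948, 0.089], [0.5873, -0.0927, 0.089], [0.5922, -0.045, 0.089]]
```

View pics/w1c.png

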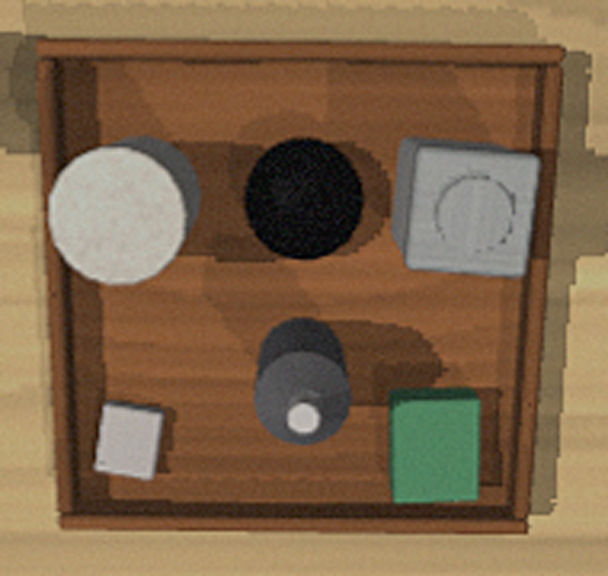

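Emit:
send_rows([
  [[0,0.12,0],[0,-0.0202,0]],
  [[0,0.12,0],[0,-0.0202,0]],
  [[0,0.12,0],[0,-0.0202,0]],
  [[0,0.12,0],[0,-0.0202,0]],
  [[0,0.12,0],[0,-0.0202,0]],
  [[0,0.12,0],[0,-0.0202,0]],
  [[0,0.12,0],[0,-0.0202,0]],
  [[0,0.12,0],[0,-0.0202,0]],
  [[0,0.12,0],[0,-0.0202,0]],
  [[0,0.12,0],[0,-0.0202,0]],
  [[0,0.12,0],[0,-0.0202,0]],
  [[0,0.12,0],[0,-0.0202,0]],
])

```text
time: 4.65
eef_pos: [0.5965, -0.002, 0.1663]
tcp_rot: [0.489, -0.511, 0.511, -0.489]
contact_force: [-0.2, -0.3, -0.6]
opening: 1.002
```

Emit:
send_rows([
  [[0,0,-0.175],[0,0,0]],
  [[0.02,0,-0.175],[0,0,0]],
  [[0.02,0,-0.175],[0,0,0]],
  [[0,0,0],[0,0,0]],
  [[0,0,0],[0,0,0]],
  [[0,0,0],[0,0,0]],
])

```text
time: 5.25
eef_pos: [0.5342, -0.0038, 0.1673]
tcp_rot: [0.487, -0.512, 0.512, -0.488]
contact_force: [-0.0, -0.4, -0.2]
opening: 1.002
```

Run:
```python
from h import *
c=cam("wrist");go([.5334,-.0075,.055],[1,-.05])
im=c["img"].copy()
for p in [(.5334,-.0075,.1),(.61,-.007,.03),(.61,.064,.086),(.6124,-.07,.09)]:
    u=w2px(c,[p])[0];print(u.round(0));cv2.circle(im,tuple(int(x) for x in u),3,(0,0,255),-1)
cv2.imwrite("pics/w2.png",im)
```

```text
turn y units 0.0002 or -0.4998
shift units [ 0.031  0.935 -0.006] world [-0.0008 -0.0037 -0.1122] pos [ 0.5342 -0.0038  0.1672]
tilt [-1.6e-04 -0.0e+00  2.0e-05] q6 -0.148 q1 -0.197 t 5.3 op 1.0028438133553532
[323. 248.]
[408. 220.]
[429. 137.]
[428. 316.]
```

View pics/w2.png

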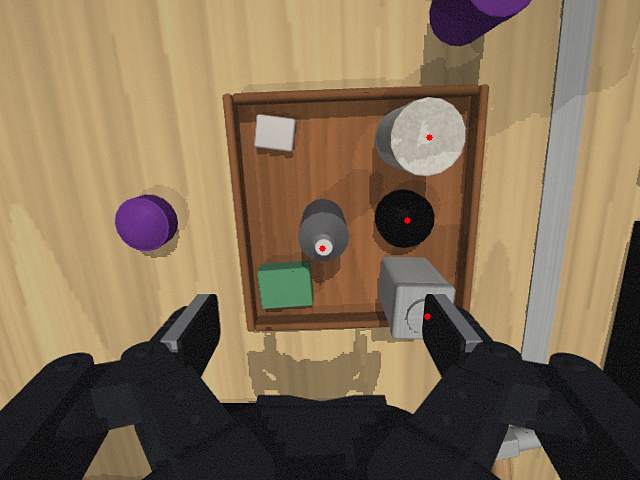

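The red marks projected from my estimates lie on the nozzle (323,248), the jar lid centre (429,137), the boss and the tin disc, so the positions agree. I'll go down on the bottle.

Emit:
send_rows([
  [[0.008,0.117,0],[0,0,0]],
  [[0.008,0.117,0],[0,0,0]],
  [[0.008,0.117,0],[0,0,0]],
  [[0.008,0.117,0],[0,0,0]],
  [[0,0.117,-0.006],[0,0,0]],
  [[0,0.117,0],[0,0,0]],
  [[0,0.117,0],[0,0,0]],
  [[0,0.116,0],[0,0,0]],
  [[0,0,0],[0,0,0]],
  [[0,0,0],[0,0,0]],
])

```text
time: 6.3
eef_pos: [0.5323, -0.0074, 0.0543]
tcp_rot: [-0.488, 0.512, -0.512, 0.487]
contact_force: [1.0, 0.1, 0.3]
opening: 1.0
```

Emit:
send_rows([
  [[0,0,0],[0,0,0]],
  [[0,0,0],[0,0,0]],
  [[0,0,0],[0,0,0]],
  [[0,0,0],[0,0,0]],
  [[0,0,0],[0,0,0]],
  [[0,0,0],[0,0,0]],
  [[0,0,0],[0,0,0]],
  [[0,0,0],[0,0,0]],
  [[0,0,0],[0,0,0]],
  [[0,0,0],[0,0,0]],
], gripper=1, grip_force=45)

```text
time: 7.3
eef_pos: [0.5325, -0.0075, 0.0547]
tcp_rot: [0.488, -0.512, 0.512, -0.488]
contact_force: [0.0, -0.6, 1.2]
opening: 0.117
```

Run:
```python
from h import *
import plant
print(get_state()["opening"]*85,plant.tips_ahead);go([.49,.39,.16])
```

```text
9.966874375781972 0.014
shift units [-3.291 -0.877 -0.516] world [-0.0425  0.3975  0.1053] pos [ 0.5325 -0.0075  0.0547]
tilt [-5.e-05 -0.e+00  1.e-05] q6 -0.156 q1 -0.205 t 7.3 op 0.11725734559743496
```

Emit:
send_rows([
  [[0,0,0],[0,0,0]],
  [[0,0,0],[0,0,0]],
  [[0,0,0],[0,0,0]],
])

```text
time: 7.6
eef_pos: [0.5325, -0.0075, 0.0547]
tcp_rot: [0.488, -0.512, 0.512, -0.488]
contact_force: [1.2, -0.4, 1.5]
opening: 0.119
```

Run:
```python
from h import *
print(get_state()["opening"]);c=cam("wrist");d=cam("side")
cv2.imwrite("pics/w3.png",np.hstack([c["img"][150:480,120:520],cv2.resize(d["img"][150:300,200:380],(400,330))]))
```

```text
0.11925289480068015
```

View pics/w3.png

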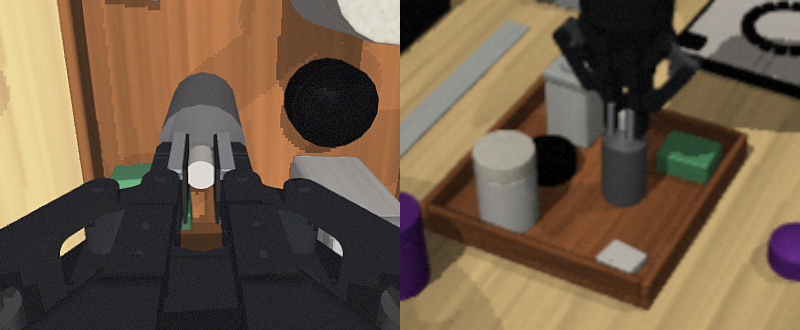

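The image shows the pads closed on the nozzle, above the bottle's shoulder, so the tips are higher than I had reckoned. The bottle is still upright. I'll work out the real tip position from the pixels.

Run:
```python
from h import *
c=cam("wrist");c["world_from_camera"]=c["mount"]
for x in(-.011,.011):
  for y in(-.03,-.02,-.01,0,.014):
    print(x,y,w2px(c,[(x,y,.0425),(x,y,.005)]).round(0).tolist())
s=get_state();print(s["qpos"],s["eef_pos"])
d=cam("side");
for z in(.04,.055,.074,.085,.1):print(z,w2px(d,[(.5334,-.0075,z)]).round(0))
```

```text
-0.011 -0.03 [[427.0, 285.0], [337.0, 285.0]]
-0.011 -0.02 [[420.0, 276.0], [336.0, 276.0]]
-0.011 -0.01 [[414.0, 268.0], [335.0, 268.0]]
-0.011 0 [[409.0, 261.0], [335.0, 261.0]]
-0.011 0.014 [[403.0, 252.0], [334.0, 252.0]]
0.011 -0.03 [[422.0, 331.0], [337.0, 331.0]]
0.011 -0.02 [[416.0, 320.0], [336.0, 320.0]]
0.011 -0.01 [[411.0, 310.0], [335.0, 310.0]]
0.011 0 [[406.0, 300.0], [334.0, 301.0]]
0.011 0.014 [[400.0, 289.0], [333.0, 289.0]]
[-2.04637856e-01  1.61030540e-01  2.03594032e+00  4.30388027e-05
  9.44233950e-01 -1.55541649e-01] [ 0.53253825 -0.0074648   0.0547638 ]
0.04 [[301. 225.]]
0.055 [[301. 219.]]
0.074 [[301. 211.]]
0.085 [[301. 207.]]
0.1 [[301. 201.]]
```

The pixel spread of the open pads (208 px for 85 mm) puts the open tips about 35 mm behind the reported TCP, so about 22 mm behind when shut. The stated figure was 14 mm ahead, so everything is off by about 36 mm. This fits the nozzle grip, so I'll open, go about 38 mm lower and grip again.

Emit:
send_rows([
  [[0,0,0],[0,0,0]],
  [[0,0,0],[0,0,0]],
  [[0,0,0],[0,0,0]],
  [[0,0,0],[0,0,0]],
  [[0,0,0],[0,0,0]],
  [[0,0,0],[0,0,0]],
  [[0,0,0],[0,0,0]],
  [[0,0,0],[0,0,0]],
  [[0,0,0],[0,0,0]],
  [[0,0,0],[0,0,0]],
], gripper=0)

```text
time: 8.8
eef_pos: [0.5324, -0.0074, 0.0546]
tcp_rot: [-0.488, 0.512, -0.512, 0.488]
contact_force: [0.4, 0.2, 0.3]
opening: 1.004
```

Emit:
send_rows([
  [[0,0.04,0],[0,0,0]],
  [[0,0.04,0],[0,0,0]],
  [[0,0.04,0],[0,0,0]],
  [[0,0.04,0],[0,0,0]],
  [[0,0.04,0],[0,0,0]],
  [[0,0.04,0],[0,0,0]],
  [[0,0.04,0],[0,0,0]],
  [[0,0.04,0],[0,0,0]],
  [[0,0,0],[0,0,0]],
  [[0,0,0],[0,0,0]],
])

```text
time: 9.8
eef_pos: [0.5324, -0.0074, 0.0161]
tcp_rot: [-0.488, 0.512, -0.512, 0.488]
contact_force: [0.5, -0.6, 0.8]
opening: 0.999
```

Emit:
send_rows([
  [[0,0,0],[0,0,0]],
  [[0,0,0],[0,0,0]],
  [[0,0,0],[0,0,0]],
  [[0,0,0],[0,0,0]],
  [[0,0,0],[0,0,0]],
  [[0,0,0],[0,0,0]],
  [[0,0,0],[0,0,0]],
  [[0,0,0],[0,0,0]],
  [[0,0,0],[0,0,0]],
  [[0,0,0],[0,0,0]],
], gripper=1, grip_force=45)

```text
time: 10.8
eef_pos: [0.533, -0.0076, 0.0168]
tcp_rot: [0.487, -0.512, 0.513, -0.488]
contact_force: [0.7, 0.4, 5.1]
opening: 0.456
```

Run:
```python
from h import *
print(get_state()["opening"]);go([.49,.39,.10])
d=cam("side");c=cam("wrist")
cv2.imwrite("pics/w4.png",np.hstack([c["img"][150:480,120:520],cv2.resize(d["img"][150:300,200:380],(400,330))]))
```

```text
0.4564923508004972
shift units [-3.291 -0.695 -0.52 ] world [-0.043   0.3976  0.0832] pos [ 0.533  -0.0076  0.0168]
tilt [-2.2e-04  0.0e+00  3.0e-05] q6 -0.156 q1 -0.205 t 10.8 op 0.4564923508004972
```

View pics/w4.png

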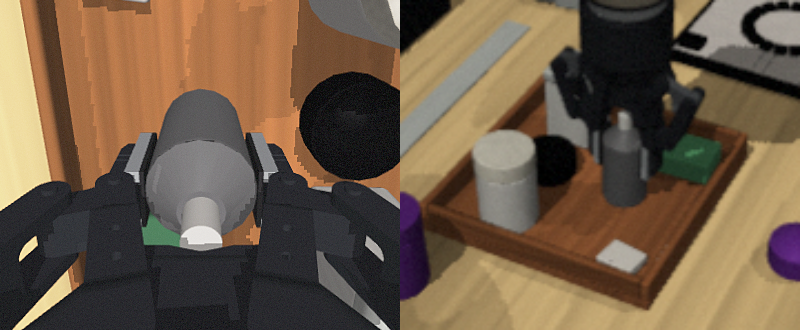

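The bottle is now held on its body (opening 0.456, about 39 mm). I'll lift it and carry it to the mat.

Emit:
send_rows([
  [[0,-0.05,0],[0,0,0]],
  [[0,-0.1,0],[0,0,0]],
  [[0,-0.1,0],[0,0,0]],
  [[0,-0.1,0],[0,0,0]],
  [[0,-0.1,0],[0,0,0]],
  [[0,-0.05,0],[0,0,0]],
  [[-0.1,0,-0.015],[0,0,0]],
  [[-0.2,0,-0.03],[0,0,0]],
  [[-0.2,0,-0.03],[0,0,0]],
  [[-0.2,0,-0.03],[0,0,0]],
  [[-0.2,0,-0.03],[0,0,0]],
  [[-0.2,0,-0.03],[0,0,0]],
])

```text
time: 12.1
eef_pos: [0.518, 0.1271, 0.0756]
tcp_rot: [-0.488, 0.513, -0.512, 0.487]
contact_force: [0.1, -0.5, -1.8]
opening: 0.461
```

Emit:
send_rows([
  [[-0.2,0,-0.03],[0,0,0]],
  [[-0.2,0,-0.03],[0,0,0]],
  [[-0.2,0,-0.03],[0,0,0]],
  [[-0.2,0,-0.03],[0,0,0]],
  [[-0.2,0,-0.03],[0,0,0]],
  [[-0.2,0,-0.03],[0,0,0]],
  [[-0.2,0,-0.035],[0,0,0]],
  [[-0.2,0,-0.035],[0,0,0]],
  [[-0.2,0,-0.035],[0,0,0]],
  [[-0.2,0,-0.035],[0,0,0]],
  [[-0.19,0,-0.035],[0,0,0]],
  [[0,0,0],[0,0,0]],
])

```text
time: 13.3
eef_pos: [0.4877, 0.3927, 0.0755]
tcp_rot: [-0.489, 0.512, -0.511, 0.488]
contact_force: [-0.3, -0.2, -1.6]
opening: 0.456
```

Run:
```python
from h import *
print(get_state()["opening"]);go([.49,.39,.0155])
d=cam("side");cv2.imwrite("pics/w5.png",d["img"][200:480,100:400])
```

```text
0.4560140355354853
shift units [0.021 0.5   0.021] world [ 0.0023 -0.0027 -0.06  ] pos [0.4877 0.3927 0.0755]
tilt [ 1.9e-04  0.0e+00 -6.0e-05] q6 0.561 q1 0.516 t 13.3 op 0.4560140355354853
```

View pics/w5.png

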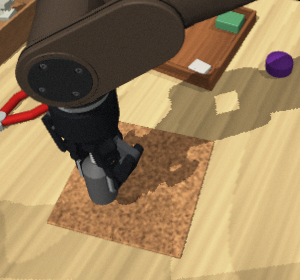

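The bottle hangs over the mat. Now I'll set it down.

Emit:
send_rows([
  [[0,0.08,0],[0,0,0]],
  [[0,0.08,0],[0,0,0]],
  [[0,0.08,0],[0,0,0]],
  [[0,0.08,0],[0,0,0]],
  [[0,0.07,0],[0,0,0]],
  [[0,0.04,0],[0,0,0]],
  [[0,0.03,0],[0,0,0]],
  [[0,0.02,0],[0,0,0]],
  [[0,0.02,0],[0,0,0]],
  [[0,0,0],[0,0,0]],
  [[0,0,0],[0,0,0]],
])

```text
time: 14.45
eef_pos: [0.4896, 0.3901, 0.0165]
tcp_rot: [0.487, -0.512, 0.512, -0.488]
contact_force: [0.4, -0.7, -1.6]
opening: 0.457
```

Emit:
send_rows([
  [[0,0,0],[0,0,0]],
  [[0,0,0],[0,0,0]],
  [[0,0,0],[0,0,0]],
  [[0,0,0],[0,0,0]],
  [[0,0,0],[0,0,0]],
  [[0,0,0],[0,0,0]],
  [[0,0,0],[0,0,0]],
  [[0,0,0],[0,0,0]],
], gripper=0)

```text
time: 15.25
eef_pos: [0.4894, 0.3899, 0.0162]
tcp_rot: [-0.488, 0.512, -0.512, 0.488]
contact_force: [-0.2, -0.3, -0.0]
opening: 0.998
```

Emit:
send_rows([
  [[0,-0.15,0],[0,0,0]],
  [[0,-0.2,0],[0,0,0]],
  [[0,-0.2,0],[0,0,0]],
  [[0,-0.2,0],[0,0,0]],
  [[0,-0.2,0],[0,0,0]],
  [[0,-0.15,0],[0,0,0]],
  [[0,0,0],[0,0,0]],
])

```text
time: 15.95
eef_pos: [0.4913, 0.3911, 0.152]
tcp_rot: [0.485, -0.511, 0.513, -0.49]
contact_force: [0.6, -0.6, 0.9]
opening: 1.002
```

Run:
```python
from h import *
go([.6124,-.07,.14],[1,-.05])
```

```text
turn y units 0.0001 or -0.4999
shift units [3.787 0.093 1.199] world [ 0.1211 -0.4611 -0.012 ] pos [0.4913 0.3911 0.152 ]
tilt [-0.00094  0.      -0.00059] q6 0.56 q1 0.511 t 15.95 op 1.0015288714716681
```

Emit:
send_rows([
  [[0.2,0,0.06],[0,0,0]],
  [[0.33,0,0.105],[0,0,0]],
  [[0.33,0,0.105],[0,0,0]],
  [[0.33,0,0.105],[0,0,0]],
  [[0.33,0,0.105],[0,0,0]],
  [[0.33,0,0.105],[0,0,0]],
  [[0.33,0,0.105],[0,0,0]],
  [[0.33,0,0.105],[0,0,0]],
  [[0.33,0,0.105],[0,0,0]],
  [[0.33,0,0.105],[0,0,0]],
  [[0.33,0,0.105],[0,0,0]],
  [[0.29,0,0.09],[0,0,0]],
])

```text
time: 17.15
eef_pos: [0.6105, -0.0733, 0.1465]
tcp_rot: [-0.488, 0.513, -0.512, 0.487]
contact_force: [-0.0, 0.2, -0.2]
opening: 0.999
```

Emit:
send_rows([
  [[0,0,0],[0,0,0]],
  [[0,0,0],[0,0,0]],
  [[0,0,0],[0,0,0]],
])

```text
time: 17.45
eef_pos: [0.6101, -0.0703, 0.1471]
tcp_rot: [-0.488, 0.513, -0.511, 0.487]
contact_force: [-0.0, -0.1, 0.0]
opening: 1.004
```

Run:
```python
from h import *
go([.6124,-.07,.012],[1,-.05])
```

```text
turn y units 0.0002 or -0.4998
shift units [-0.003  1.126  0.021] world [ 0.0023  0.0003 -0.1351] pos [ 0.6101 -0.0703  0.1471]
tilt [ 0.00031 -0.      -0.00014] q6 -0.232 q1 -0.28 t 17.45 op 1.0035289470484363
```

Emit:
send_rows([
  [[0,0.12,0.02],[0,0,0]],
  [[0,0.12,0],[0,0,0]],
  [[0,0.12,0],[0,0,0]],
  [[0,0.12,0],[0,0,0]],
  [[0,0.12,0],[0,0,0]],
  [[0,0.12,0],[0,0,0]],
  [[0,0.12,0],[0,0,0]],
  [[0,0.1,0],[0,0,0]],
  [[0,0.1,0],[0,0,0]],
  [[0,0.08,0],[0,0,0]],
  [[0,0,0],[0,0,0]],
])

```text
time: 18.55
eef_pos: [0.6121, -0.0712, 0.0119]
tcp_rot: [-0.488, 0.513, -0.511, 0.487]
contact_force: [0.3, -0.2, 0.2]
opening: 0.999
```

Emit:
send_rows([
  [[0,0,0],[0,0,0]],
  [[0,0,0],[0,0,0]],
  [[0,0,0],[0,0,0]],
  [[0,0,0],[0,0,0]],
  [[0,0,0],[0,0,0]],
  [[0,0,0],[0,0,0]],
  [[0,0,0],[0,0,0]],
  [[0,0,0],[0,0,0]],
  [[0,0,0],[0,0,0]],
], gripper=1, grip_force=50)

```text
time: 19.45
eef_pos: [0.6136, -0.0717, 0.0148]
tcp_rot: [0.488, -0.512, 0.512, -0.488]
contact_force: [-2.6, -0.6, 5.1]
opening: 0.539
```

Run:
```python
from h import *
go([.485,.325,.09])
```

```text
shift units [-3.249 -0.628 -1.232] world [-0.1286  0.3967  0.0752] pos [ 0.6136 -0.0717  0.0148]
tilt [-6.e-05  0.e+00  6.e-05] q6 -0.231 q1 -0.28 t 19.45 op 0.5389860762940532
```

Emit:
send_rows([
  [[0,-0.06,0],[0,0,0]],
  [[0,-0.12,0],[0,0,0]],
  [[0,-0.14,0],[0,0,0]],
  [[0,-0.14,0],[0,0,0]],
  [[0,-0.14,0],[0,0,0]],
  [[0,-0.14,0],[0,0,0]],
  [[0,-0.1,0],[0,0,0]],
  [[0,-0.04,0],[0,0,0]],
  [[-0.1,0,-0.04],[0,0,0]],
  [[-0.19,0,-0.072],[0,0,0]],
  [[-0.19,0,-0.072],[0,0,0]],
  [[-0.19,0,-0.072],[0,0,0]],
])

```text
time: 20.65
eef_pos: [0.5848, 0.012, 0.1179]
tcp_rot: [-0.488, 0.513, -0.511, 0.487]
contact_force: [0.2, -0.3, -3.2]
opening: 0.536
```

Emit:
send_rows([
  [[-0.19,0,-0.072],[0,0,0]],
  [[-0.19,0,-0.072],[0,0,0]],
  [[-0.19,0,-0.072],[0,0,0]],
  [[-0.19,0,-0.072],[0,0,0]],
  [[-0.19,0,-0.072],[0,0,0]],
  [[-0.19,0,-0.072],[0,0,0]],
  [[-0.19,0,-0.072],[0,0,0]],
  [[-0.19,0,-0.072],[0,0,0]],
  [[-0.19,0,-0.072],[0,0,0]],
  [[-0.19,0,-0.072],[0,0,0]],
  [[-0.19,0,-0.072],[0,0,0]],
  [[-0.19,0,-0.072],[0,0,0]],
])

```text
time: 21.85
eef_pos: [0.4943, 0.2898, 0.118]
tcp_rot: [-0.489, 0.513, -0.511, 0.487]
contact_force: [-0.3, -0.2, -2.5]
opening: 0.538
```

Emit:
send_rows([
  [[-0.19,0,-0.072],[0,0,0]],
  [[-0.1,0,-0.036],[0,0,0]],
  [[0,0,0],[0,0,0]],
  [[0,0,0],[0,0,0]],
  [[0,0,0],[0,0,0]],
])

```text
time: 22.35
eef_pos: [0.4854, 0.3232, 0.1191]
tcp_rot: [0.488, -0.512, 0.512, -0.487]
contact_force: [-0.4, -0.5, -2.5]
opening: 0.537
```

Run:
```python
from h import *
go([.485,.325,.0133])
```

```text
shift units [-0.016  0.882 -0.003] world [-0.0004  0.0018 -0.1058] pos [0.4854 0.3232 0.1191]
tilt [6.e-05 0.e+00 1.e-04] q6 0.464 q1 0.414 t 22.35 op 0.5368163393792877
```

Emit:
send_rows([
  [[0,0.12,0],[0,0,0]],
  [[0,0.14,0],[0,0,0]],
  [[0,0.14,0],[0,0,0]],
  [[0,0.14,0],[0,0,0]],
  [[0,0.12,0],[0,0,0]],
  [[0,0.08,0],[0,0,0]],
  [[0,0.06,0],[0,0,0]],
  [[0,0.04,0],[0,0,0]],
  [[0,0.02,0],[0,0,0]],
  [[0,0.02,0],[0,0,0]],
  [[0,0,0],[0,0,0]],
  [[0,0,0],[0,0,0]],
])

```text
time: 23.55
eef_pos: [0.4855, 0.3243, 0.0143]
tcp_rot: [0.487, -0.512, 0.512, -0.488]
contact_force: [-0.1, 0.1, -2.7]
opening: 0.532
```

Emit:
send_rows([
  [[0,0,0],[0,0,0]],
  [[0,0,0],[0,0,0]],
  [[0,0,0],[0,0,0]],
  [[0,0,0],[0,0,0]],
  [[0,0,0],[0,0,0]],
  [[0,0,0],[0,0,0]],
  [[0,0,0],[0,0,0]],
  [[0,0,0],[0,0,0]],
], gripper=0)

```text
time: 24.35
eef_pos: [0.4852, 0.3241, 0.0138]
tcp_rot: [-0.488, 0.512, -0.512, 0.488]
contact_force: [0.1, 0.2, -0.8]
opening: 0.996
```

Emit:
send_rows([
  [[0,-0.15,0],[0,0,0]],
  [[0,-0.2,0],[0,0,0]],
  [[0,-0.2,0],[0,0,0]],
  [[0,-0.2,0],[0,0,0]],
  [[0,-0.2,0],[0,0,0]],
  [[0,-0.15,0],[0,0,0]],
  [[0,0,0],[0,0,0]],
  [[0,0,0],[0,0,0]],
])

```text
time: 25.15
eef_pos: [0.4851, 0.324, 0.1456]
tcp_rot: [0.488, -0.512, 0.512, -0.488]
contact_force: [-0.7, -0.9, -1.2]
opening: 1.001
```

Run:
```python
from h import *
go([.61,.0645,.14],[1,-.05])
```

```text
turn y units 0.0001 or -0.4999
shift units [2.108 0.047 1.147] world [ 0.1249 -0.2595 -0.0056] pos [0.4851 0.324  0.1456]
tilt [-3.e-05  0.e+00 -1.e-05] q6 0.464 q1 0.415 t 25.15 op 1.0008024836546519
```

Emit:
send_rows([
  [[0.2,0,0.11],[0,0,0]],
  [[0.3,0,0.163],[0,0,0]],
  [[0.3,0,0.163],[0,0,0]],
  [[0.3,0,0.163],[0,0,0]],
  [[0.3,0,0.163],[0,0,0]],
  [[0.3,0,0.163],[0,0,0]],
  [[0.2,0,0.11],[0,0,0]],
  [[0.208,0,0.112],[0,0,0]],
  [[0,0,0],[0,0,0]],
  [[0,0,0],[0,0,0]],
  [[0,0,0],[0,0,0]],
])

```text
time: 26.25
eef_pos: [0.6092, 0.0655, 0.1445]
tcp_rot: [-0.488, 0.513, -0.511, 0.487]
contact_force: [0.6, -0.5, -0.1]
opening: 1.001
```

Run:
```python
from h import *
go([.61,.0645,.010],[1,-.05])
```

```text
turn y units 0.0002 or -0.4998
shift units [0.009 1.121 0.01 ] world [ 0.0008 -0.001  -0.1345] pos [0.6092 0.0655 0.1445]
tilt [ 4.e-04 -0.e+00 -6.e-05] q6 -0.01 q1 -0.058 t 26.25 op 1.0008098436051602
```

Emit:
send_rows([
  [[0.009,0.12,0.01],[0,0,0]],
  [[0,0.12,0],[0,0,0]],
  [[0,0.12,0],[0,0,0]],
  [[0,0.12,0],[0,0,0]],
  [[0,0.12,0],[0,0,0]],
  [[0,0.12,0],[0,0,0]],
  [[0,0.12,0],[0,0,0]],
  [[0,0.1,0],[0,0,0]],
  [[0,0.1,0],[0,0,0]],
  [[0,0.08,0],[0,0,0]],
  [[0,0,0],[0,0,0]],
])

```text
time: 27.35
eef_pos: [0.6102, 0.0636, 0.0095]
tcp_rot: [-0.488, 0.513, -0.511, 0.487]
contact_force: [-0.5, 1.4, 0.7]
opening: 1.005
```

Emit:
send_rows([
  [[0,0,0],[0,0,0]],
  [[0,0,0],[0,0,0]],
  [[0,0,0],[0,0,0]],
  [[0,0,0],[0,0,0]],
  [[0,0,0],[0,0,0]],
  [[0,0,0],[0,0,0]],
  [[0,0,0],[0,0,0]],
  [[0,0,0],[0,0,0]],
  [[0,0,0],[0,0,0]],
], gripper=1, grip_force=50)

```text
time: 28.25
eef_pos: [0.6118, 0.0635, 0.0125]
tcp_rot: [0.487, -0.512, 0.512, -0.488]
contact_force: [-2.4, -0.5, 5.3]
opening: 0.605
```

Run:
```python
from h import *
go([.485,.258,.09])
```

```text
shift units [-1.567 -0.647 -1.134] world [-0.1268  0.1945  0.0775] pos [0.6118 0.0635 0.0125]
tilt [-1.1e-04 -0.0e+00  1.0e-05] q6 -0.012 q1 -0.061 t 28.25 op 0.6051344112004968
```

Emit:
send_rows([
  [[0,-0.06,0],[0,0,0]],
  [[0,-0.12,0],[0,0,0]],
  [[0,-0.14,0],[0,0,0]],
  [[0,-0.14,0],[0,0,0]],
  [[0,-0.14,0],[0,0,0]],
  [[0,-0.1,0],[0,0,0]],
  [[-0.08,0,-0.057],[0,0,0]],
  [[-0.165,0,-0.12],[0,0,0]],
  [[-0.165,0,-0.12],[0,0,0]],
  [[-0.165,0,-0.12],[0,0,0]],
  [[-0.165,0,-0.12],[0,0,0]],
  [[-0.165,0,-0.12],[0,0,0]],
])

```text
time: 29.45
eef_pos: [0.5361, 0.1771, 0.0945]
tcp_rot: [-0.488, 0.513, -0.512, 0.487]
contact_force: [0.8, 0.4, -3.3]
opening: 0.603
```

Emit:
send_rows([
  [[-0.165,0,-0.12],[0,0,0]],
  [[-0.165,0,-0.12],[0,0,0]],
  [[-0.165,0,-0.12],[0,0,0]],
  [[-0.165,0,-0.12],[0,0,0]],
  [[0,0,0],[0,0,0]],
  [[0,0,0],[0,0,0]],
  [[0,0,0],[0,0,0]],
])

```text
time: 30.15
eef_pos: [0.4843, 0.2575, 0.0952]
tcp_rot: [0.488, -0.512, 0.512, -0.487]
contact_force: [0.3, 0.5, -2.2]
opening: 0.604
```

Run:
```python
from h import *
go([.485,.258,.0113])
```

```text
shift units [-0.005  0.699  0.006] world [ 0.0007  0.0005 -0.0839] pos [0.4843 0.2575 0.0952]
tilt [ 4.e-05 -0.e+00  6.e-05] q6 0.353 q1 0.304 t 30.15 op 0.6040215894915741
```

Emit:
send_rows([
  [[0,0.1,0],[0,0,0]],
  [[0,0.13,0],[0,0,0]],
  [[0,0.13,0],[0,0,0]],
  [[0,0.12,0],[0,0,0]],
  [[0,0.08,0],[0,0,0]],
  [[0,0.06,0],[0,0,0]],
  [[0,0.04,0],[0,0,0]],
  [[0,0.025,0],[0,0,0]],
  [[0,0.015,0],[0,0,0]],
  [[0,0,0],[0,0,0]],
  [[0,0,0],[0,0,0]],
])

```text
time: 31.25
eef_pos: [0.4848, 0.2579, 0.0119]
tcp_rot: [0.487, -0.512, 0.512, -0.488]
contact_force: [0.4, 0.2, -2.6]
opening: 0.603
```

Emit:
send_rows([
  [[0,0,0],[0,0,0]],
  [[0,0,0],[0,0,0]],
  [[0,0,0],[0,0,0]],
  [[0,0,0],[0,0,0]],
  [[0,0,0],[0,0,0]],
  [[0,0,0],[0,0,0]],
  [[0,0,0],[0,0,0]],
  [[0,0,0],[0,0,0]],
], gripper=0)

```text
time: 32.05
eef_pos: [0.4844, 0.2578, 0.0114]
tcp_rot: [-0.488, 0.512, -0.512, 0.488]
contact_force: [0.9, 0.4, 0.5]
opening: 1.002
```

Emit:
send_rows([
  [[0,-0.15,0],[0,0,0]],
  [[0,-0.2,0],[0,0,0]],
  [[0,-0.2,0],[0,0,0]],
  [[0,-0.2,0],[0,0,0]],
  [[0,-0.2,0],[0,0,0]],
  [[0,-0.2,0],[0,0,0]],
  [[0,-0.2,0],[0,0,0]],
  [[0,0,0],[0,0,0]],
  [[0,0,0],[0,0,0]],
])

```text
time: 32.95
eef_pos: [0.4844, 0.2578, 0.1734]
tcp_rot: [0.487, -0.512, 0.512, -0.488]
contact_force: [-0.8, 0.1, -0.7]
opening: 1.002
```

Run:
```python
from h import *
go([.61,-.007,.16],[0,1])
d=cam("side");c=cam("wrist")
cv2.imwrite("pics/w6.png",np.hstack([cv2.resize(c["img"],(480,360)),d["img"][100:460,80:400]]))
```

```text
turn y units 0.2422 or -0.2578
shift units [-1.046  0.112  2.207] world [ 0.1256 -0.2648 -0.0134] pos [0.4844 0.2578 0.1734]
tilt [-1.e-04  0.e+00 -3.e-05] q6 0.353 q1 0.304 t 32.95 op 1.0019464360982764
```

View pics/w6.png

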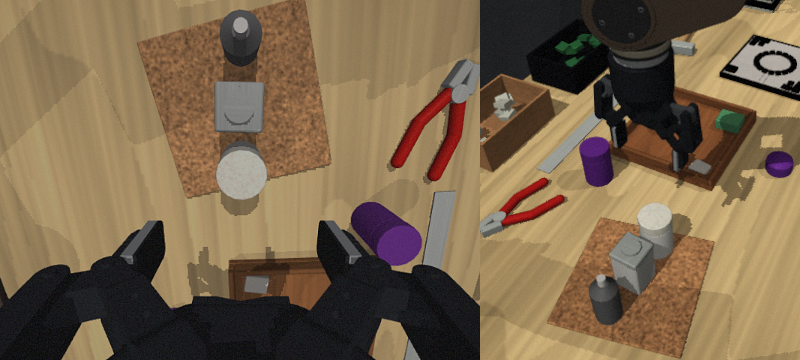

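All three stand upright and clear on the mat, with the jar, tin and bottle well inside its edges. Next I'll go over the boss with the jaws along y.

Emit:
send_rows([
  [[0.2,0,0.105],[0,0,0]],
  [[0.28,0,0.15],[0,0,0]],
  [[0.28,0,0.15],[0,0,0]],
  [[0.28,0,0.15],[0,0,0]],
  [[0.28,0,0.15],[0,0,0]],
  [[0.28,0,0.15],[0,0,0]],
  [[0.28,0,0.15],[0,0,0]],
  [[0.27,0,0.15],[0,0,0]],
], gripper=0.25)

```text
time: 33.85
eef_pos: [0.6096, -0.0081, 0.1712]
tcp_rot: [-0.488, 0.513, -0.511, 0.487]
contact_force: [0.8, -0.4, -0.7]
opening: 0.751
```

Emit:
send_rows([
  [[0,0,0],[0,0.0202,0]],
  [[0,0,0],[0,0.0202,0]],
  [[0,0,0],[0,0.0202,0]],
  [[0,0,0],[0,0.0202,0]],
  [[0,0,0],[0,0.0202,0]],
  [[0,0,0],[0,0.0202,0]],
  [[0,0,0],[0,0.0202,0]],
  [[0,0,0],[0,0.0202,0]],
  [[0,0,0],[0,0.0202,0]],
  [[0,0,0],[0,0.0202,0]],
  [[0,0,0],[0,0.0202,0]],
  [[0,0,0],[0,0.0202,0]],
])

```text
time: 35.05
eef_pos: [0.609, -0.0065, 0.171]
tcp_rot: [0.001, 0.707, -0.707, -0.004]
contact_force: [-0.8, 0.5, -0.6]
opening: 0.75
```

Emit:
send_rows([
  [[0,0,0],[0,0,0]],
  [[0,0,0],[0,0,0]],
])

```text
time: 35.25
eef_pos: [0.6094, -0.0066, 0.1719]
tcp_rot: [-0.001, 0.707, -0.707, -0.0]
contact_force: [0.6, 0.0, 0.6]
opening: 0.748
```

Run:
```python
from h import *
print(get_state()["opening"])
go([.61,-.007,.03],[0,1])
c=cam("wrist");im=c["img"];g=cv2.cvtColor(im,cv2.COLOR_BGR2GRAY)
u=w2px(c,[(.61,-.007,.03)])[0];print("pred",u)
m=(g<45).astype(np.uint8);n,L,st,ce=cv2.connectedComponentsWithStats(m);l=L[int(u[1]),int(u[0])]
k=np.argwhere(L==l)[:,::-1].astype(np.float32);q,r=cv2.minEnclosingCircle(k);print(l,q,r,st[l],px2w(c,[q],[.03]))
u=tuple(int(x) for x in u);cv2.circle(im,u,3,(0,0,255),-1)
cv2.imwrite("pics/w7.png",im)
```

```text
0.748389832290256
turn y units 0.0002 or -0.4998
shift units [-0.007  1.183  0.004] world [ 0.0006 -0.0004 -0.1419] pos [ 0.6094 -0.0066  0.1719]
tilt [7.0e-05 0.0e+00 3.9e-04] q6 1.392 q1 -0.177 t 35.25 op 0.748389832290256
pred [320.80961952 217.12050474]
61 (322.0, 216.0) 28.653196334838867 [ 294  188   56   57 2498] [[ 0.61103587 -0.0080742   0.03      ]]
```

View pics/w7.png

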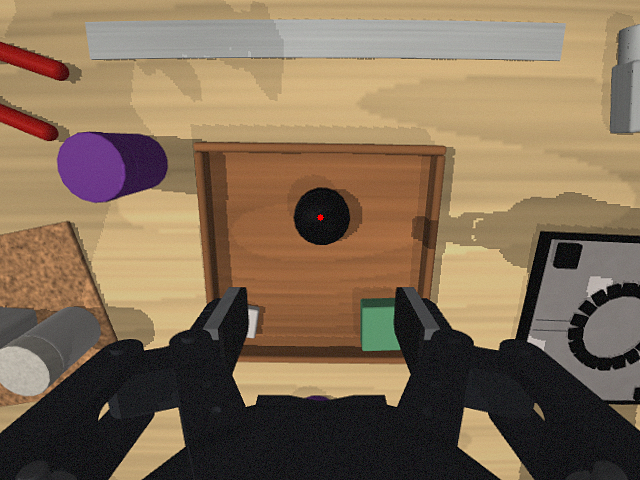

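Emit:
send_rows([
  [[-0.01,0.13,0.008],[0,0,0]],
  [[0,0.13,0],[0,0,0]],
  [[0,0.13,0],[0,0,0]],
  [[0,0.13,0],[0,0,0]],
  [[0,0.13,0],[0,0,0]],
  [[0,0.13,0],[0,0,0]],
  [[0,0.13,0],[0,0,0]],
  [[0,0.13,0],[0,0,0]],
  [[0,0.13,0],[0,0,0]],
  [[0,0.13,0],[0,0,0]],
  [[0,0.08,0],[0,0,0]],
  [[0,0,0],[0,0,0]],
])

```text
time: 36.5
eef_pos: [0.6099, -0.0074, 0.0056]
tcp_rot: [-0.001, 0.707, -0.707, -0.002]
contact_force: [-0.3, 0.7, -0.1]
opening: 0.75
```

Emit:
send_rows([
  [[0,0.03,0],[0,0,0]],
  [[0,0.03,0],[0,0,0]],
  [[0,0.03,0],[0,0,0]],
  [[0,0.03,0],[0,0,0]],
  [[0,0.03,0],[0,0,0]],
  [[0,0,0],[0,0,0]],
  [[0,0,0],[0,0,0]],
])

```text
time: 37.2
eef_pos: [0.6113, -0.0076, -0.0103]
tcp_rot: [0.0, 0.707, -0.707, -0.001]
contact_force: [0.3, 0.5, -0.1]
opening: 0.748
```

Emit:
send_rows([
  [[0,0.015,0],[0,0,0]],
  [[0,0.015,0],[0,0,0]],
  [[0,0,0],[0,0,0]],
])

```text
time: 37.5
eef_pos: [0.6111, -0.0076, -0.0141]
tcp_rot: [0.0, 0.707, -0.707, -0.001]
contact_force: [0.2, -0.1, 0.3]
opening: 0.75
```

Emit:
send_rows([
  [[0,0.015,0],[0,0,0]],
  [[0,0.015,0],[0,0,0]],
  [[0,0,0],[0,0,0]],
])

```text
time: 37.8
eef_pos: [0.611, -0.0076, -0.0178]
tcp_rot: [0.0, 0.707, -0.707, -0.001]
contact_force: [-0.9, -0.4, -0.9]
opening: 0.749
```

Emit:
send_rows([
  [[0,0.015,0],[0,0,0]],
  [[0,0.015,0],[0,0,0]],
  [[0,0,0],[0,0,0]],
])

```text
time: 38.1
eef_pos: [0.6115, -0.0077, -0.0193]
tcp_rot: [0.0, 0.707, -0.707, -0.001]
contact_force: [-4.0, 0.4, 9.0]
opening: 0.752
```

Emit:
send_rows([
  [[0,0.015,0],[0,0,0]],
  [[0,0,0],[0,0,0]],
  [[0,0,0],[0,0,0]],
])

```text
time: 38.4
eef_pos: [0.6115, -0.0077, -0.0194]
tcp_rot: [-0.0, 0.707, -0.707, -0.001]
contact_force: [-9.5, 1.2, 17.7]
opening: 0.75
```

Touching the tray floor at TCP z = -0.019 shows the tips are 27 mm behind the TCP at this opening. I'll rise 13 mm and close on the boss.

Emit:
send_rows([
  [[0,-0.04,0],[0,0,0]],
  [[0,-0.04,0],[0,0,0]],
  [[0,-0.03,0],[0,0,0]],
  [[0,0,0],[0,0,0]],
  [[0,0,0],[0,0,0]],
])

```text
time: 38.9
eef_pos: [0.6112, -0.0076, -0.0098]
tcp_rot: [0.0, 0.707, -0.707, -0.001]
contact_force: [0.2, -0.3, 0.2]
opening: 0.749
```

Emit:
send_rows([
  [[0,0,0],[0,0,0]],
  [[0,0,0],[0,0,0]],
  [[0,0,0],[0,0,0]],
  [[0,0,0],[0,0,0]],
  [[0,0,0],[0,0,0]],
  [[0,0,0],[0,0,0]],
  [[0,0,0],[0,0,0]],
  [[0,0,0],[0,0,0]],
], gripper=1, grip_force=50)

```text
time: 39.7
eef_pos: [0.6115, -0.0077, -0.0096]
tcp_rot: [-0.001, -0.707, 0.707, 0.0]
contact_force: [1.3, 0.4, 0.4]
opening: 0.587
```

Run:
```python
from h import *
go([.487,-.3245,.07])
```

```text
shift units [ 1.033 -0.663  2.641] world [-0.1245 -0.3168  0.0796] pos [ 0.6115 -0.0077 -0.0096]
tilt [-1.e-05 -0.e+00 -7.e-05] q6 1.394 q1 -0.178 t 39.7 op 0.5869941821181323
```

Emit:
send_rows([
  [[0,-0.04,0],[0,0,0]],
  [[0,-0.08,0],[0,0,0]],
  [[0,-0.08,0],[0,0,0]],
  [[0,-0.05,0],[0,0,0]],
  [[0,0,0],[0,0,0]],
  [[0,0,0],[0,0,0]],
])

```text
time: 40.3
eef_pos: [0.6115, -0.0077, 0.0208]
tcp_rot: [-0.001, -0.707, 0.707, 0.0]
contact_force: [-0.1, 0.5, -1.4]
opening: 0.588
```

Run:
```python
from h import *
print(get_state()["opening"])
d=cam("side");c=cam("wrist")
cv2.imwrite("pics/w8.png",np.hstack([c["img"][150:480,120:520],cv2.resize(d["img"][150:300,200:380],(400,330))]))
```

```text
0.5876246825289865
```

View pics/w8.png

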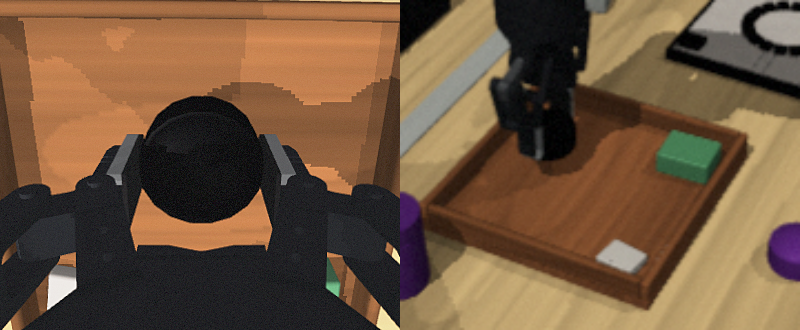

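The boss is held level between the pads and clear of the tray floor; the sanding block has not moved. I'll carry it towards the panel and stop short for a look at the ring.

Emit:
send_rows([
  [[0,-0.08,0],[0,0,0]],
  [[0,-0.1,0],[0,0,0]],
  [[0,-0.08,0],[0,0,0]],
  [[0.05,0,0.09],[0,0,0]],
  [[0.1,0,0.17],[0,0,0]],
  [[0.1,0,0.17],[0,0,0]],
  [[0.1,0,0.17],[0,0,0]],
  [[0.1,0,0.17],[0,0,0]],
  [[0.1,0,0.17],[0,0,0]],
  [[0.1,0,0.17],[0,0,0]],
  [[0.1,0,0.17],[0,0,0]],
  [[0.1,0,0.17],[0,0,0]],
])

```text
time: 41.6
eef_pos: [0.5079, -0.1828, 0.0517]
tcp_rot: [-0.001, -0.707, 0.707, 0.001]
contact_force: [0.2, 0.1, -0.9]
opening: 0.587
```

Emit:
send_rows([
  [[0.1,0,0.17],[0,0,0]],
  [[0.083,0,0.16],[0,0,0]],
  [[0,0,0],[0,0,0]],
  [[0,0,0],[0,0,0]],
])

```text
time: 42.0
eef_pos: [0.4866, -0.2215, 0.0517]
tcp_rot: [0.001, 0.707, -0.707, -0.001]
contact_force: [0.4, -0.6, -1.7]
opening: 0.586
```

Run:
```python
from h import *
print(get_state()["opening"])
c=cam("wrist");im=c["img"].copy();go([.487,-.3245,.07])
for p in [(.485,-.3245,.012)]:
    u=w2px(c,[p])[0];print(u)
    for r in (.038,.052):
        a=np.linspace(0,6.28,60);pts=w2px(c,np.c_[p[0]+r*np.cos(a),p[1]+r*np.sin(a),np.full(60,.016)])
        cv2.polylines(im,[pts.astype(np.int32)],True,(0,0,255),1)
cv2.imwrite("pics/w9.png",im);cv2.imwrite("pics/w9raw.png",c["img"]);np.save("w9.npy",c["world_from_camera"])
```

```text
0.5862986241008619
shift units [-0.003 -0.153  0.862] world [ 1.000e-04 -1.035e-01  1.830e-02] pos [ 0.4869 -0.221   0.0517]
tilt [ 4.e-05 -0.e+00 -1.e-05] q6 0.956 q1 -0.616 t 42.05 op 0.5884563842703482
[484.88064964 255.73742379]
```

View pics/w9.png

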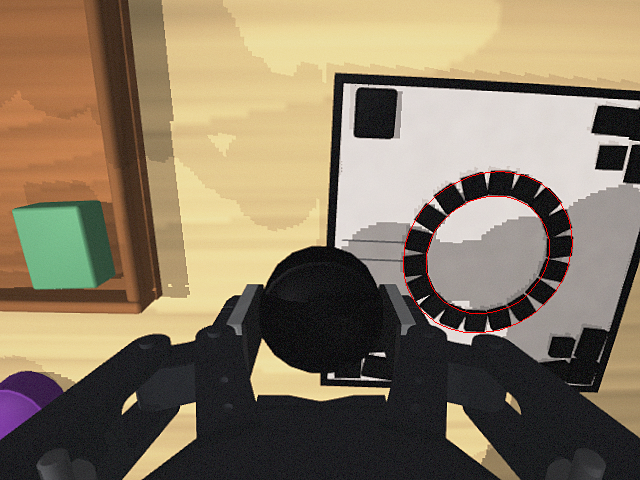

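The projected ring outline lies exactly on the black tesserae, so the field is at (0.485, -0.3245). I'll check where the boss sits in the jaws, then place it.

Run:
```python
from h import *
c=cam("wrist");s=get_state()
for z in(.07,.08,.0913):print(px2w(c,[(321.5,310)],[z])[0]-s["eef_pos"])
e=s["eef_pos"]
for dx in(0,.004):
  a=np.linspace(0,6.28,80)
  P=[w2px(c,np.c_[e[0]+dx+.026*np.cos(a),e[1]+.026*np.sin(a),np.full(80,z)]) for z in(.0693,.0913)]
  P=np.vstack(P);print(dx,P.min(0),P.max(0))
go([.485,-.3245,-.005])
```

```text
[-0.00823176 -0.00114192  0.01835784]
[-0.00299302 -0.00113829  0.02835784]
[ 0.00292675 -0.00113419  0.03965784]
0 [253.43632541 238.7601425 ] [383.91080445 371.94487443]
0.004 [252.84737616 229.93095232] [384.41715023 363.81899717]
shift units [0.016 0.472 0.865] world [-0.0021 -0.1038 -0.0566] pos [ 0.4871 -0.2207  0.0516]
tilt [ 4.e-05  0.e+00 -1.e-05] q6 0.956 q1 -0.615 t 42.1 op 0.5865554535143555
```

Emit:
send_rows([
  [[0,0,0.1],[0,0,0]],
  [[0,0,0.17],[0,0,0]],
  [[0,0,0.17],[0,0,0]],
  [[0,0,0.17],[0,0,0]],
  [[0,0,0.155],[0,0,0]],
  [[0,0,0.1],[0,0,0]],
  [[0,0,0],[0,0,0]],
  [[0,0.08,0],[0,0,0]],
  [[0,0.08,0],[0,0,0]],
  [[0,0.08,0],[0,0,0]],
  [[0,0,0],[0,0,0]],
  [[0,0,0],[0,0,0]],
])

```text
time: 43.3
eef_pos: [0.4867, -0.3241, 0.0221]
tcp_rot: [-0.0, 0.707, -0.707, -0.001]
contact_force: [0.6, -0.9, -1.8]
opening: 0.589
```

Run:
```python
from h import *
go([.487,-.3245,-.005])
```

```text
shift units [-0.003  0.226  0.004] world [ 0.0003 -0.0004 -0.0271] pos [ 0.4867 -0.3241  0.0221]
tilt [ 0.00017 -0.       0.00017] q6 0.811 q1 -0.761 t 43.3 op 0.5885690231095221
```

Emit:
send_rows([
  [[0,0.05,0],[0,0,0]],
  [[0,0.05,0],[0,0,0]],
  [[0,0.04,0],[0,0,0]],
  [[0,0.03,0],[0,0,0]],
  [[0,0.025,0],[0,0,0]],
  [[0,0.02,0],[0,0,0]],
  [[0,0.015,0],[0,0,0]],
  [[0,0,0],[0,0,0]],
  [[0,0,0],[0,0,0]],
])

```text
time: 44.2
eef_pos: [0.487, -0.325, -0.0047]
tcp_rot: [-0.001, -0.707, 0.707, 0.0]
contact_force: [0.5, 0.6, -2.0]
opening: 0.589
```

Emit:
send_rows([
  [[0,0,0],[0,0,0]],
  [[0,0,0],[0,0,0]],
  [[0,0,0],[0,0,0]],
  [[0,0,0],[0,0,0]],
  [[0,0,0],[0,0,0]],
  [[0,0,0],[0,0,0]],
  [[0,0,0],[0,0,0]],
], gripper=0.15)

```text
time: 44.9
eef_pos: [0.4869, -0.3249, -0.0048]
tcp_rot: [0.001, 0.707, -0.707, -0.0]
contact_force: [0.5, -0.2, -0.0]
opening: 0.848
```

Emit:
send_rows([
  [[0,-0.1,0],[0,0,0]],
  [[0,-0.15,0],[0,0,0]],
  [[0,-0.2,0],[0,0,0]],
  [[0,-0.2,0],[0,0,0]],
  [[0,-0.2,0],[0,0,0]],
  [[0,-0.2,0],[0,0,0]],
  [[0,-0.2,0],[0,0,0]],
  [[0,0,0],[0,0,0]],
  [[0,0,0],[0,0,0]],
])

```text
time: 45.8
eef_pos: [0.4872, -0.3251, 0.1461]
tcp_rot: [-0.001, -0.707, 0.708, 0.0]
contact_force: [0.1, 0.7, -1.1]
opening: 0.846
```

Run:
```python
from h import *
c=cam("wrist");im=c["img"];go([.4844,.2578,.15],[1,-.05])
p=(.485,-.3245);a=np.linspace(0,6.28,80)
for r,z,col in((.026,.034,(0,255,0)),(.038,.016,(0,0,255))):
    cv2.polylines(im,[w2px(c,np.c_[p[0]+r*np.cos(a),p[1]+r*np.sin(a),np.full(80,z)]).astype(np.int32)],True,col,1)
cv2.imwrite("pics/w10.png",im)
```

```text
turn y units -0.2423 or 0.2577
shift units [-4.846 -0.041 -0.26 ] world [-0.0021  0.5823  0.0053] pos [ 0.4865 -0.3245  0.1447]
tilt [0.0001 0.     0.0001] q6 0.811 q1 -0.762 t 45.85 op 0.8473712534771696
```

View pics/w10.png

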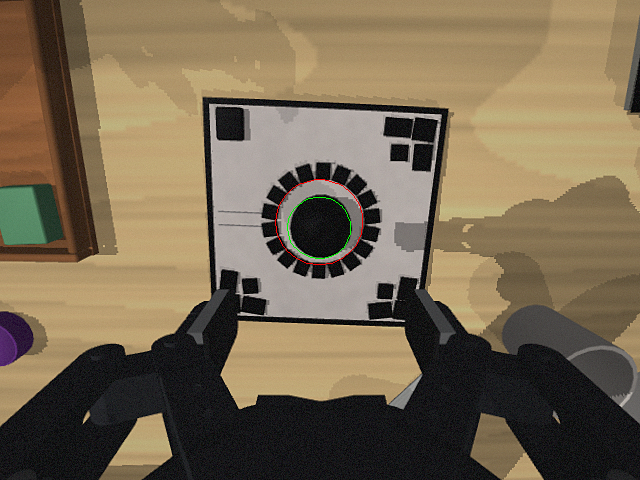

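The boss lies concentric in the ring: the projected green outline fits its rim and the white gap is even. Now I'll go back for the jar.

Emit:
send_rows([
  [[0,0,-0.2],[0,0,0]],
  [[0,0,-0.38],[0,0,0]],
  [[0,0,-0.38],[0,0,0]],
  [[0,0,-0.38],[0,0,0]],
  [[0,0,-0.38],[0,0,0]],
  [[0,0,-0.38],[0,0,0]],
  [[0,0,-0.38],[0,0,0]],
  [[0,0,-0.38],[0,0,0]],
  [[0,0,-0.38],[0,0,0]],
  [[0,0,-0.38],[0,0,0]],
  [[0,0,-0.38],[0,0,0]],
  [[0,0,-0.38],[0,0,0]],
], gripper=0)

```text
time: 47.05
eef_pos: [0.4861, 0.2024, 0.1434]
tcp_rot: [0.001, -0.707, 0.707, 0.002]
contact_force: [0.5, -0.6, 0.5]
opening: 1.001
```

Emit:
send_rows([
  [[0,0,0],[0,-0.0202,0]],
  [[0,0,0],[0,-0.0202,0]],
  [[0,0,0],[0,-0.0202,0]],
  [[0,0,0],[0,-0.0202,0]],
  [[0,0,0],[0,-0.0202,0]],
  [[0,0,0],[0,-0.0202,0]],
  [[0,0,0],[0,-0.0202,0]],
  [[0,0,0],[0,-0.0202,0]],
  [[0,0,0],[0,-0.0202,0]],
  [[0,0,0],[0,-0.0202,0]],
  [[0,0,0],[0,-0.0202,0]],
  [[0,0,0],[0,-0.0202,0]],
])

```text
time: 48.25
eef_pos: [0.4863, 0.2004, 0.1431]
tcp_rot: [-0.49, 0.512, -0.51, 0.488]
contact_force: [-0.6, 0.1, -0.9]
opening: 0.997
```

Run:
```python
from h import *
go([.4846,.2579,.14],[1,-.05])
```

```text
turn y units 0.001 or -0.499
shift units [-0.478  0.026 -0.038] world [-0.0017  0.0575 -0.0031] pos [0.4863 0.2004 0.1431]
tilt [ 0.0006  -0.       0.00015] q6 0.242 q1 0.198 t 48.25 op 0.997458084210225
```

Emit:
send_rows([
  [[-0.16,0,-0.013],[0,0.001,0]],
  [[-0.16,0,-0.013],[0,0,0]],
  [[-0.158,0,-0.012],[0,0,0]],
  [[0,0,0],[0,0,0]],
  [[0,0,0],[0,0,0]],
  [[0,0,0],[0,0,0]],
])

```text
time: 48.85
eef_pos: [0.4856, 0.2575, 0.1443]
tcp_rot: [-0.487, 0.514, -0.514, 0.485]
contact_force: [-1.0, 0.1, 0.3]
opening: 1.0
```

Run:
```python
from h import *
go([.4846,.2579,.009],[1,-.05])
```

```text
turn y units -0.0009 or 0.4991
shift units [-0.004  1.127 -0.007] world [-0.001   0.0004 -0.1353] pos [0.4856 0.2575 0.1443]
tilt [ 0.00026 -0.       0.00015] q6 0.359 q1 0.303 t 48.85 op 1.0002636570079344
```

Emit:
send_rows([
  [[0,0.12,-0.007],[0,0,0]],
  [[0,0.12,0],[0,0,0]],
  [[0,0.12,0],[0,0,0]],
  [[0,0.12,0],[0,0,0]],
  [[0,0.12,0],[0,0,0]],
  [[0,0.12,0],[0,0,0]],
  [[0,0.12,0],[0,0,0]],
  [[0,0.12,0],[0,0,0]],
  [[0,0.1,0],[0,0,0]],
  [[0,0.067,0],[0,0,0]],
  [[0,0,0],[0,0,0]],
])

```text
time: 49.95
eef_pos: [0.4844, 0.258, 0.0085]
tcp_rot: [-0.487, 0.514, -0.513, 0.485]
contact_force: [-0.9, 0.2, 0.2]
opening: 0.996
```

Emit:
send_rows([
  [[0,0,0],[0,0,0]],
  [[0,0,0],[0,0,0]],
  [[0,0,0],[0,0,0]],
  [[0,0,0],[0,0,0]],
  [[0,0,0],[0,0,0]],
  [[0,0,0],[0,0,0]],
  [[0,0,0],[0,0,0]],
  [[0,0,0],[0,0,0]],
  [[0,0,0],[0,0,0]],
], gripper=1, grip_force=50)

```text
time: 50.85
eef_pos: [0.4856, 0.2586, 0.011]
tcp_rot: [0.486, -0.514, 0.514, -0.486]
contact_force: [-3.4, 0.0, 5.7]
opening: 0.602
```

Run:
```python
from h import *
go([.6115,.0635,.1])
```

```text
shift units [ 1.565 -0.742  1.138] world [ 0.1259 -0.1951  0.089 ] pos [0.4856 0.2586 0.011 ]
tilt [-8.e-05 -0.e+00 -6.e-05] q6 0.36 q1 0.305 t 50.85 op 0.6017123089524883
```

Emit:
send_rows([
  [[0,-0.06,0],[0,0,0]],
  [[0,-0.12,0],[0,0,0]],
  [[0,-0.14,0],[0,0,0]],
  [[0,-0.14,0],[0,0,0]],
  [[0,-0.14,0],[0,0,0]],
  [[0,-0.1,0],[0,0,0]],
  [[0.08,0,0.058],[0,0,0]],
  [[0.165,0,0.12],[0,0,0]],
  [[0.165,0,0.12],[0,0,0]],
  [[0.165,0,0.12],[0,0,0]],
  [[0.165,0,0.12],[0,0,0]],
  [[0.165,0,0.12],[0,0,0]],
])

```text
time: 52.05
eef_pos: [0.5582, 0.1437, 0.0929]
tcp_rot: [-0.486, 0.514, -0.513, 0.485]
contact_force: [0.3, 0.7, -2.9]
opening: 0.602
```

Emit:
send_rows([
  [[0.165,0,0.12],[0,0,0]],
  [[0.165,0,0.12],[0,0,0]],
  [[0.165,0,0.12],[0,0,0]],
  [[0.165,0,0.12],[0,0,0]],
  [[0,0,0],[0,0,0]],
  [[0,0,0],[0,0,0]],
  [[0,0,0],[0,0,0]],
])

```text
time: 52.75
eef_pos: [0.6104, 0.0634, 0.0931]
tcp_rot: [-0.486, 0.514, -0.513, 0.486]
contact_force: [0.5, 0.8, -1.9]
opening: 0.599
```

Run:
```python
from h import *
go([.6115,.0635,.014])
```

```text
shift units [-0.002  0.659  0.01 ] world [ 0.0011  0.0001 -0.0791] pos [0.6104 0.0634 0.0931]
tilt [ 3.e-04 -0.e+00 -3.e-05] q6 -0.007 q1 -0.062 t 52.75 op 0.5993082754464769
```

Emit:
send_rows([
  [[0,0.1,0.01],[0,0,0]],
  [[0,0.13,0],[0,0,0]],
  [[0,0.13,0],[0,0,0]],
  [[0,0.11,0],[0,0,0]],
  [[0,0.07,0],[0,0,0]],
  [[0,0.05,0],[0,0,0]],
  [[0,0.03,0],[0,0,0]],
  [[0,0.02,0],[0,0,0]],
  [[0,0.015,0],[0,0,0]],
  [[0,0,0],[0,0,0]],
  [[0,0,0],[0,0,0]],
])

```text
time: 53.85
eef_pos: [0.6128, 0.0631, 0.0159]
tcp_rot: [0.486, -0.513, 0.514, -0.486]
contact_force: [-0.1, 0.5, -1.9]
opening: 0.604
```

Emit:
send_rows([
  [[0,0,0],[0,0,0]],
  [[0,0,0],[0,0,0]],
  [[0,0,0],[0,0,0]],
  [[0,0,0],[0,0,0]],
  [[0,0,0],[0,0,0]],
  [[0,0,0],[0,0,0]],
  [[0,0,0],[0,0,0]],
  [[0,0,0],[0,0,0]],
], gripper=0)

```text
time: 54.65
eef_pos: [0.6124, 0.0631, 0.0154]
tcp_rot: [-0.486, 0.514, -0.514, 0.486]
contact_force: [-0.7, -1.0, 0.2]
opening: 0.997
```

Emit:
send_rows([
  [[0,-0.15,0],[0,0,0]],
  [[0,-0.2,0],[0,0,0]],
  [[0,-0.2,0],[0,0,0]],
  [[0,-0.2,0],[0,0,0]],
  [[0,-0.2,0],[0,0,0]],
  [[0,-0.15,0],[0,0,0]],
  [[0,0,0],[0,0,0]],
  [[0,0,0],[0,0,0]],
])

```text
time: 55.45
eef_pos: [0.6124, 0.0632, 0.1471]
tcp_rot: [0.486, -0.514, 0.514, -0.486]
contact_force: [-0.4, -0.2, -1.1]
opening: 0.999
```

Run:
```python
from h import *
go([.4853,.3242,.14],[1,-.05])
```

```text
turn y units -0.0009 or 0.4991
shift units [-2.12   0.059 -1.166] world [-0.1271  0.261  -0.0071] pos [0.6124 0.0632 0.1471]
tilt [-3.e-05  0.e+00 -0.e+00] q6 -0.006 q1 -0.062 t 55.45 op 0.9987570115634329
```

Emit:
send_rows([
  [[-0.2,0,-0.11],[0,0,0]],
  [[-0.3,0,-0.165],[0,0,0]],
  [[-0.3,0,-0.165],[0,0,0]],
  [[-0.3,0,-0.165],[0,0,0]],
  [[-0.3,0,-0.165],[0,0,0]],
  [[-0.3,0,-0.165],[0,0,0]],
  [[-0.2,0,-0.11],[0,0,0]],
  [[-0.22,0,-0.121],[0,0,0]],
  [[0,0,0],[0,0,0]],
  [[0,0,0],[0,0,0]],
  [[0,0,0],[0,0,0]],
])

```text
time: 56.55
eef_pos: [0.4868, 0.3239, 0.1463]
tcp_rot: [-0.486, 0.514, -0.514, 0.485]
contact_force: [0.1, -0.4, -0.6]
opening: 1.001
```

Run:
```python
from h import *
go([.4853,.3242,.010],[1,-.05])
```

```text
turn y units -0.001 or 0.499
shift units [-0.003  1.136 -0.011] world [-0.0015  0.0003 -0.1363] pos [0.4868 0.3239 0.1463]
tilt [0.00023 0.      0.00019] q6 0.47 q1 0.414 t 56.55 op 1.0014826291618144
```

Emit:
send_rows([
  [[0,0.12,-0.011],[0,-0.001,0]],
  [[0,0.12,0],[0,0,0]],
  [[0,0.12,0],[0,0,0]],
  [[0,0.12,0],[0,0,0]],
  [[0,0.12,0],[0,0,0]],
  [[0,0.12,0],[0,0,0]],
  [[0,0.12,0],[0,0,0]],
  [[0,0.12,0],[0,0,0]],
  [[0,0.1,0],[0,0,0]],
  [[0,0.07,0],[0,0,0]],
  [[0,0,0],[0,0,0]],
])

```text
time: 57.65
eef_pos: [0.4846, 0.3245, 0.0102]
tcp_rot: [-0.488, 0.512, -0.512, 0.487]
contact_force: [-0.5, -0.3, -0.1]
opening: 1.001
```

Emit:
send_rows([
  [[0,0,0],[0,0,0]],
  [[0,0,0],[0,0,0]],
  [[0,0,0],[0,0,0]],
  [[0,0,0],[0,0,0]],
  [[0,0,0],[0,0,0]],
  [[0,0,0],[0,0,0]],
  [[0,0,0],[0,0,0]],
  [[0,0,0],[0,0,0]],
  [[0,0,0],[0,0,0]],
], gripper=1, grip_force=50)

```text
time: 58.55
eef_pos: [0.4858, 0.3253, 0.0128]
tcp_rot: [0.487, -0.512, 0.512, -0.488]
contact_force: [-3.5, 0.2, 5.1]
opening: 0.535
```

Run:
```python
from h import *
go([.613,-.0712,.12])
```

```text
shift units [ 3.248 -0.894  1.221] world [ 0.1272 -0.3965  0.1072] pos [0.4858 0.3253 0.0128]
tilt [-8.e-05  0.e+00 -7.e-05] q6 0.465 q1 0.416 t 58.55 op 0.5351151314099838
```

Emit:
send_rows([
  [[0,-0.06,0],[0,0,0]],
  [[0,-0.12,0],[0,0,0]],
  [[0,-0.14,0],[0,0,0]],
  [[0,-0.14,0],[0,0,0]],
  [[0,-0.14,0],[0,0,0]],
  [[0,-0.14,0],[0,0,0]],
  [[0,-0.1,0],[0,0,0]],
  [[0,-0.06,0],[0,0,0]],
  [[0.1,0,0.038],[0,0,0]],
  [[0.19,0,0.0715],[0,0,0]],
  [[0.19,0,0.0715],[0,0,0]],
  [[0.19,0,0.0715],[0,0,0]],
])

```text
time: 59.75
eef_pos: [0.5114, 0.2413, 0.1185]
tcp_rot: [-0.488, 0.512, -0.512, 0.487]
contact_force: [0.6, 0.3, -3.4]
opening: 0.536
```

Emit:
send_rows([
  [[0.19,0,0.0715],[0,0,0]],
  [[0.19,0,0.0715],[0,0,0]],
  [[0.19,0,0.0715],[0,0,0]],
  [[0.19,0,0.0715],[0,0,0]],
  [[0.19,0,0.0715],[0,0,0]],
  [[0.19,0,0.0715],[0,0,0]],
  [[0.19,0,0.0715],[0,0,0]],
  [[0.19,0,0.0715],[0,0,0]],
  [[0.19,0,0.0715],[0,0,0]],
  [[0.19,0,0.0715],[0,0,0]],
  [[0.19,0,0.0715],[0,0,0]],
  [[0.19,0,0.0715],[0,0,0]],
])

```text
time: 60.95
eef_pos: [0.6004, -0.0369, 0.1183]
tcp_rot: [-0.488, 0.513, -0.512, 0.487]
contact_force: [0.2, 0.1, -2.6]
opening: 0.538
```

Emit:
send_rows([
  [[0.19,0,0.0715],[0,0,0]],
  [[0.1,0,0.038],[0,0,0]],
  [[0,0,0],[0,0,0]],
  [[0,0,0],[0,0,0]],
  [[0,0,0],[0,0,0]],
])

```text
time: 61.45
eef_pos: [0.6121, -0.0695, 0.1193]
tcp_rot: [-0.488, 0.512, -0.511, 0.488]
contact_force: [-0.1, 0.8, -3.7]
opening: 0.536
```

Run:
```python
from h import *
go([.613,-.0712,.0148])
```

```text
shift units [0.014 0.871 0.009] world [ 0.0009 -0.0017 -0.1045] pos [ 0.6121 -0.0695  0.1193]
tilt [ 0.00018 -0.      -0.0001 ] q6 -0.23 q1 -0.278 t 61.45 op 0.5357543684248565
```

Emit:
send_rows([
  [[0.014,0.12,0.005],[0,0,0]],
  [[0,0.14,0],[0,0,0]],
  [[0,0.14,0],[0,0,0]],
  [[0,0.14,0],[0,0,0]],
  [[0,0.12,0],[0,0,0]],
  [[0,0.08,0],[0,0,0]],
  [[0,0.05,0],[0,0,0]],
  [[0,0.035,0],[0,0,0]],
  [[0,0.025,0],[0,0,0]],
  [[0,0.02,0],[0,0,0]],
  [[0,0,0],[0,0,0]],
  [[0,0,0],[0,0,0]],
])

```text
time: 62.65
eef_pos: [0.6135, -0.0724, 0.0158]
tcp_rot: [0.487, -0.512, 0.512, -0.488]
contact_force: [0.8, 0.7, -2.8]
opening: 0.532
```

Emit:
send_rows([
  [[0,0,0],[0,0,0]],
  [[0,0,0],[0,0,0]],
  [[0,0,0],[0,0,0]],
  [[0,0,0],[0,0,0]],
  [[0,0,0],[0,0,0]],
  [[0,0,0],[0,0,0]],
  [[0,0,0],[0,0,0]],
  [[0,0,0],[0,0,0]],
], gripper=0)

```text
time: 63.45
eef_pos: [0.6132, -0.0722, 0.0153]
tcp_rot: [-0.488, 0.512, -0.512, 0.488]
contact_force: [-0.7, -0.1, 0.6]
opening: 0.996
```

Emit:
send_rows([
  [[0,-0.15,0],[0,0,0]],
  [[0,-0.2,0],[0,0,0]],
  [[0,-0.2,0],[0,0,0]],
  [[0,-0.2,0],[0,0,0]],
  [[0,-0.2,0],[0,0,0]],
  [[0,-0.2,0],[0,0,0]],
  [[0,0,0],[0,0,0]],
  [[0,0,0],[0,0,0]],
])

```text
time: 64.25
eef_pos: [0.6133, -0.0723, 0.1534]
tcp_rot: [0.487, -0.512, 0.512, -0.488]
contact_force: [-1.4, 0.0, -0.6]
opening: 1.003
```

Run:
```python
from h import *
go([.4895,.3900,.15],[1,-.05])
```

```text
turn y units 0.0001 or -0.4999
shift units [-3.796  0.027 -1.222] world [-0.1238  0.4623 -0.0034] pos [ 0.6133 -0.0723  0.1534]
tilt [-1.2e-04 -0.0e+00  2.0e-05] q6 -0.232 q1 -0.281 t 64.25 op 1.0026697764981714
```

Emit:
send_rows([
  [[-0.2,0,-0.064],[0,0,0]],
  [[-0.33,0,-0.106],[0,0,0]],
  [[-0.33,0,-0.106],[0,0,0]],
  [[-0.33,0,-0.106],[0,0,0]],
  [[-0.33,0,-0.106],[0,0,0]],
  [[-0.33,0,-0.106],[0,0,0]],
  [[-0.33,0,-0.106],[0,0,0]],
  [[-0.33,0,-0.106],[0,0,0]],
  [[-0.33,0,-0.106],[0,0,0]],
  [[-0.33,0,-0.106],[0,0,0]],
  [[-0.33,0,-0.106],[0,0,0]],
  [[-0.296,0,-0.098],[0,0,0]],
])

```text
time: 65.45
eef_pos: [0.4871, 0.3911, 0.1507]
tcp_rot: [-0.489, 0.512, -0.512, 0.486]
contact_force: [0.7, -0.0, 0.4]
opening: 1.003
```

Emit:
send_rows([
  [[0,0,0],[0,0,0]],
  [[0,0,0],[0,0,0]],
  [[0,0,0],[0,0,0]],
])

```text
time: 65.75
eef_pos: [0.4887, 0.3888, 0.1519]
tcp_rot: [-0.488, 0.512, -0.512, 0.486]
contact_force: [0.1, 0.1, 0.2]
opening: 0.999
```

Run:
```python
from h import *
go([.4895,.3900,.0143],[1,-.05])
```

```text
turn y units 0.0 or -0.5
shift units [-0.013  1.146  0.008] world [ 0.0008  0.0012 -0.1376] pos [0.4887 0.3888 0.1519]
tilt [ 0.00032 -0.       0.00027] q6 0.56 q1 0.51 t 65.75 op 0.9985698889216683
```

Emit:
send_rows([
  [[-0.01,0.12,0.005],[0,0,0]],
  [[0,0.12,0],[0,0,0]],
  [[0,0.12,0],[0,0,0]],
  [[0,0.12,0],[0,0,0]],
  [[0,0.12,0],[0,0,0]],
  [[0,0.12,0],[0,0,0]],
  [[0,0.12,0],[0,0,0]],
  [[0,0.12,0],[0,0,0]],
  [[0,0.1,0],[0,0,0]],
  [[0,0.08,0],[0,0,0]],
  [[0,0,0],[0,0,0]],
])

```text
time: 66.85
eef_pos: [0.4887, 0.3905, 0.0146]
tcp_rot: [-0.489, 0.512, -0.512, 0.486]
contact_force: [1.0, 0.7, -0.6]
opening: 0.999
```

Emit:
send_rows([
  [[0,0,0],[0,0,0]],
  [[0,0,0],[0,0,0]],
  [[0,0,0],[0,0,0]],
  [[0,0,0],[0,0,0]],
  [[0,0,0],[0,0,0]],
  [[0,0,0],[0,0,0]],
  [[0,0,0],[0,0,0]],
  [[0,0,0],[0,0,0]],
  [[0,0,0],[0,0,0]],
  [[0,0,0],[0,0,0]],
], gripper=1, grip_force=45)

```text
time: 67.85
eef_pos: [0.4903, 0.3916, 0.0177]
tcp_rot: [0.487, -0.512, 0.512, -0.488]
contact_force: [-1.9, 0.2, 6.0]
opening: 0.453
```

Run:
```python
from h import *
go([.533,-.0076,.09])
```

```text
shift units [ 3.304 -0.605  0.519] world [ 0.0427 -0.3992  0.0723] pos [0.4903 0.3916 0.0177]
tilt [-0.0002   0.      -0.00015] q6 0.561 q1 0.512 t 67.85 op 0.45319054668786385
```

Emit:
send_rows([
  [[0,-0.06,0],[0,0,0]],
  [[0,-0.12,0],[0,0,0]],
  [[0,-0.14,0],[0,0,0]],
  [[0,-0.14,0],[0,0,0]],
  [[0,-0.14,0],[0,0,0]],
  [[0,-0.1,0],[0,0,0]],
  [[0.1,0,0.016],[0,0,0]],
  [[0.2,0,0.0315],[0,0,0]],
  [[0.2,0,0.0315],[0,0,0]],
  [[0.2,0,0.0315],[0,0,0]],
  [[0.2,0,0.0315],[0,0,0]],
  [[0.2,0,0.0315],[0,0,0]],
])

```text
time: 69.05
eef_pos: [0.5034, 0.2563, 0.0997]
tcp_rot: [-0.488, 0.512, -0.512, 0.487]
contact_force: [0.0, -1.0, -1.0]
opening: 0.459
```

Emit:
send_rows([
  [[0.2,0,0.0315],[0,0,0]],
  [[0.2,0,0.0315],[0,0,0]],
  [[0.2,0,0.0315],[0,0,0]],
  [[0.2,0,0.0315],[0,0,0]],
  [[0.2,0,0.0315],[0,0,0]],
  [[0.2,0,0.0315],[0,0,0]],
  [[0.2,0,0.0315],[0,0,0]],
  [[0.2,0,0.0315],[0,0,0]],
  [[0.2,0,0.0315],[0,0,0]],
  [[0.2,0,0.0315],[0,0,0]],
  [[0.2,0,0.0315],[0,0,0]],
  [[0,0,0],[0,0,0]],
])

```text
time: 70.25
eef_pos: [0.5321, -0.0104, 0.1]
tcp_rot: [-0.487, 0.513, -0.513, 0.486]
contact_force: [0.0, 0.1, -1.5]
opening: 0.46
```

Emit:
send_rows([
  [[0,0,0],[0,0,0]],
  [[0,0,0],[0,0,0]],
])

```text
time: 70.45
eef_pos: [0.5319, -0.0071, 0.1001]
tcp_rot: [-0.488, 0.512, -0.512, 0.487]
contact_force: [0.0, 0.3, -0.7]
opening: 0.452
```

Run:
```python
from h import *
go([.533,-.0076,.0197])
```

```text
shift units [0.004 0.67  0.01 ] world [ 0.0011 -0.0005 -0.0804] pos [ 0.5319 -0.0071  0.1001]
tilt [ 1.9e-04  0.0e+00 -6.0e-05] q6 -0.155 q1 -0.204 t 70.45 op 0.4520551928537441
```

Emit:
send_rows([
  [[0,0.1,0.006],[0,0,0]],
  [[0,0.13,0],[0,0,0]],
  [[0,0.13,0],[0,0,0]],
  [[0,0.11,0],[0,0,0]],
  [[0,0.07,0],[0,0,0]],
  [[0,0.05,0],[0,0,0]],
  [[0,0.035,0],[0,0,0]],
  [[0,0.025,0],[0,0,0]],
  [[0,0.02,0],[0,0,0]],
  [[0,0,0],[0,0,0]],
  [[0,0,0],[0,0,0]],
])

```text
time: 71.55
eef_pos: [0.5336, -0.0076, 0.0205]
tcp_rot: [0.487, -0.512, 0.512, -0.488]
contact_force: [0.4, 0.1, -1.5]
opening: 0.456
```

Emit:
send_rows([
  [[0,0,0],[0,0,0]],
  [[0,0,0],[0,0,0]],
  [[0,0,0],[0,0,0]],
  [[0,0,0],[0,0,0]],
  [[0,0,0],[0,0,0]],
  [[0,0,0],[0,0,0]],
  [[0,0,0],[0,0,0]],
  [[0,0,0],[0,0,0]],
], gripper=0)

```text
time: 72.35
eef_pos: [0.5333, -0.0075, 0.0202]
tcp_rot: [-0.488, 0.512, -0.512, 0.488]
contact_force: [-0.3, -0.3, 0.4]
opening: 0.996
```

Emit:
send_rows([
  [[0,-0.15,0],[0,0,0]],
  [[0,-0.2,0],[0,0,0]],
  [[0,-0.2,0],[0,0,0]],
  [[0,-0.2,0],[0,0,0]],
  [[0,-0.25,0],[0,0,0]],
  [[0,-0.25,0],[0,0,0]],
  [[0,-0.25,0],[0,0,0]],
  [[0,-0.25,0],[0,0,0]],
  [[0,-0.25,0],[0,0,0]],
  [[0,-0.2,0],[0,0,0]],
  [[0,0,0],[0,0,0]],
  [[0,0,0],[0,0,0]],
])

```text
time: 73.55
eef_pos: [0.5333, -0.0075, 0.284]
tcp_rot: [0.487, -0.512, 0.512, -0.488]
contact_force: [0.2, -1.0, -1.8]
opening: 1.0
```

Run:
```python
from h import *
c=cam("wrist");im=c["img"];go([.5,0,.2])
a=np.linspace(0,6.28,60)
for p,r in(((.61,.0642,.086),.0265),((.5334,-.0075,.1),.004),((.485,-.3245,.034),.026)):
    cv2.polylines(im,[w2px(c,np.c_[p[0]+r*np.cos(a),p[1]+r*np.sin(a),np.full(60,p[2])]).astype(np.int32)],True,(0,0,255),1)
q=[[0.6362,-0.0474,.089],[0.6339,-0.0948,.089],[0.5873,-0.0927,.089],[0.5922,-0.045,.089]]
cv2.polylines(im,[w2px(c,q).astype(np.int32)],True,(0,0,255),1)
cv2.imwrite("pics/w11.png",im)
```

```text
shift units [-0.048  0.69  -0.274] world [-0.0327  0.0074 -0.0827] pos [ 0.5327 -0.0074  0.2827]
tilt [ 3.2e-04  0.0e+00 -6.0e-05] q6 -0.155 q1 -0.204 t 73.6 op 0.9984710213963159
```

View pics/w11.png

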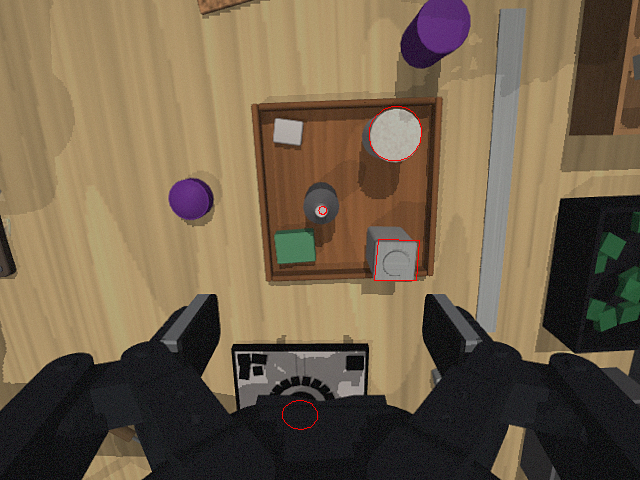

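All three containers stand upright, and the outlines of their starting places fit them within 1–2 mm. The arm is clear, so I'll hand in.

```bash
python3 -c "
from plant import *
print(sign_off(),get_state()['time'])"
```

```text
the job is handed in; nothing more can be done
the job is handed in; nothing more can be done
```

The job is done and handed in at about 74 s, with no verdict reported. I moved the bottle, tin and jar to the mat, set the black boss in the middle of the round field, and put each container back in the tray.

**Last checks**
- **Containers:** outlines of the starting places, projected into the final wrist picture, fit the jar, tin and bottle within about 1–2 mm. All three stood upright, with the gripper open and about 0.25 m clear.
- **Boss:** seen just after release, it lay concentric in the ring within about 2 mm. It was not in view in the last picture, but nothing went near the panel after that.
- **Sanding block:** it looked unmoved in every view.

**What disagreed or went less than ideally**
- **Fingertips:** they are not 14 mm ahead of the TCP as stated. They sit about 22–35 mm behind it, depending on the opening. My first close therefore caught the bottle's nozzle. I opened, went lower and gripped its body, and it stayed standing.
- **Floor touch:** to confirm the offset I touched the tray floor with the fingertips, at about 20 N of contact force.
- **Jar release:** on its return I let the jar go about 2–3 mm above the tray floor. The other releases were about 1–2 mm or less.

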